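# Load the blood-tube roller mixer and clear the analyser's catch tray

## Task

Get the blood bench ready for the next run: lay every purple-capped tube from the steel tray on the mixer, each in a groove between the rollers with its whole length on them, and only once all are there switch the mixer on by turning its knob a quarter turn clockwise, to the green mark. Collect all the spent cassettes from the analyser's catch tray into the yellow tub, before or after. Do not push the tube rack, swab jar, pill bottle or pen cup away or tip them.

Things in the scene. Friction and masses are not known exactly. Their poses are not given: they have to be found in the camera images.
- tube1: Sealed blood tube with a purple cap and a white label, a straight cylinder 30 mm in diameter and 105 mm long overall, about 50 g, starting lying in the steel sample tray. Origin at its middle, on its axis; x axis along the tube towards the cap. On a flat surface the origin is 15 mm up. Three or four of tube1 to tube4 are present.
- tube2: Sealed blood tube with a purple cap and a white label, a straight cylinder 30 mm in diameter and 105 mm long overall, about 50 g, starting lying in the steel sample tray. Origin at its middle, on its axis; x axis along the tube towards the cap. On a flat surface the origin is 15 mm up. Three or four of tube1 to tube4 are present.
- tube3: Sealed blood tube with a purple cap and a white label, a straight cylinder 30 mm in diameter and 105 mm long overall, about 50 g, starting lying in the steel sample tray. Origin at its middle, on its axis; x axis along the tube towards the cap. On a flat surface the origin is 15 mm up. Three or four of tube1 to tube4 are present.
- tube4: Sealed blood tube with a purple cap and a white label, a straight cylinder 30 mm in diameter and 105 mm long overall, about 50 g, starting lying in the steel sample tray. Origin at its middle, on its axis; x axis along the tube towards the cap. On a flat surface the origin is 15 mm up. Three or four of tube1 to tube4 are present.
- cassette1: Spent reagent cassette in the analyser's catch tray: white flat plastic pack 90 (x) by 46 (y) by 16 mm thick, with a blue finger rib on top, 14 mm wide (y), 60 mm long (x), from 16 to 33 mm above the underside. About 60 g. Origin at the centre of the underside, z up through the rib. Two or three of cassette1 to cassette3 are present.
- cassette2: Spent reagent cassette in the analyser's catch tray: white flat plastic pack 90 (x) by 46 (y) by 16 mm thick, with a blue finger rib on top, 14 mm wide (y), 60 mm long (x), from 16 to 33 mm above the underside. About 60 g. Origin at the centre of the underside, z up through the rib. Two or three of cassette1 to cassette3 are present.
- cassette3: Spent reagent cassette in the analyser's catch tray: white flat plastic pack 90 (x) by 46 (y) by 16 mm thick, with a blue finger rib on top, 14 mm wide (y), 60 mm long (x), from 16 to 33 mm above the underside. About 60 g. Origin at the centre of the underside, z up through the rib. Two or three of cassette1 to cassette3 are present.
- analyser: Cream bench analyser (fixed) and its open grey catch tray. Origin under the middle of the catch tray, at table height; tray floor 4 mm up, from x = -71 to 85 mm and 149 mm to each side in y, rim 18 mm above the table. At x = 85 mm an outlet ramp rises at 45 degrees to the machine's front at x = 150 mm; the machine is 330 mm wide (y) and 235 mm high.
- sample_tray: Stainless steel tray (fixed) that holds the tubes, 136 (x) by 280 (y) by 15 mm high, walls and floor 3 mm thick. Origin at the centre of its underside. The tubes lie roughly along its x, side by side along its y.
- tub: Yellow open clinical-waste tub, loose, 0.5 kg, 140 (x) by 250 (y) by 75 mm high outside, walls and floor 4 mm thick. Origin at the centre of its underside.
- mixer: White roller mixer (fixed). Origin on the table under the middle of the roller bed. Rollers run along its y; end cheek and control housing (y = 126 to 218 mm) rise 2 mm above the roller tops. Each groove takes two tubes end to end (centres at about y = -62 and +62 mm). Tubes in neighbouring grooves have only 10 mm between them, less than a finger, so best use the two outer grooves.
- mixer_bed (a point): Middle of the mixer's roller bed at the height of the roller tops, 68 mm above the table; axes as the mixer's. Five grey rollers, 32 mm in diameter, 250 mm long (125 mm to each side), at x = -80, -40, 0, 40, 80 mm; they do not turn here. Grooves between them at x = -60, -20, 20, 60 mm; a tube in a groove has its axis 8 mm above this point.
- speed_knob_grip (a point): Grip point of the mixer's black speed knob, on its vertical axis, 107 mm above the table, 37 mm above the control housing. Its upright bar is 14 mm thick, 42 mm long, and reaches 7 mm above and 23 mm below this point, over a 44 mm disc. At joint value 0 the bar lies along the mixer's x (white pointer line towards -x, at the red off mark).
- speed_knob (a joint): Angle of the speed knob in rad: 0 = off, grows as it is turned clockwise seen from above, up to 4.7; the green run mark is at a quarter turn, 1.57. Stays where it is left (friction about 0.04 N m).
- tube_rack: Clear acrylic rack with small tubes and a haemostat standing in it, 75 by 200 mm, 170 mm high overall; a bystander. Origin at the centre of the underside.
- swab_jar: Glass jar with steel lid, 76 mm in diameter, 110 mm high; a bystander. Origin at the centre of the underside.
- pill_bottle: Amber pill bottle with white cap, 54 mm in diameter, 85 mm high; a bystander. Origin at the centre of the underside.
- pen_cup: Steel cup of pens, 72 mm in diameter, 130 mm high with the pens; a bystander. Origin at the centre of the underside.

How it is judged:
By the outcome, as a careful person would: the job done as asked, in the order asked, and still so for the second after the job is handed in, with the robot touching nothing.
Of tube1, tube2, tube3, tube4 only 3 to 4 are there at a start; the rules pass over those that are not, and their reading is None.
Of cassette1, cassette2, cassette3 only 2 to 3 are there at a start; the rules pass over those that are not, and their reading is None.
At some moment in a run one of cassette1, cassette2, cassette3, tub may be knocked a few centimetres aside while the robot is not near it.
Once in a run the grip may slacken for a moment while it holds something.
It also fails if it takes over 210 s, if anything falls off the work surface, if the arm or the gripper's body presses on something with over 40 N, if the wrist force passes 120 N, or if a joint passes its speed limit or range.

## Robot

A 7-joint arm with a two-finger parallel gripper is mounted at the origin on the work surface. World frame = base frame: x ahead of the robot, y to its left, z up, the work surface at z = 0. Lengths are in m, angles in rad, forces in N, time in s.
With the tool pointing down it reaches from about 0.4 to 0.85 m from the base axis. Payload 10.4 kg.
Tool frame: the origin (TCP) lies at the very end of the fingers, on their centre line; the grasp point (between the pads) lies 19 mm behind it; z points along the fingers, y is the line along which they close (so a half turn about z gives the same grasp; the last joint's range is limited). The gripper opens to 85 mm and grips with 20 to 120 N. Pads are 22 mm wide; open, the fingers measure 114 mm over their backs; the gripper's body (76 mm by 85 mm) begins 54 mm behind the grasp point. The pads swing forward as they close: fully open they stand 13 mm farther back than shut.
Start: joints at [-1.357, 0.332, -0.065, 1.46, 0.022, 1.35, -0.088], TCP at [0.147, 0.608, 0.203] pointing down, gripper open.
Joint ranges: [-2.6, 2.6], [-0.5, 2.12], [-1.47, 1.34], [0.16, 2.42], [-1.27, 4.41], [0.06, 2.06], [-2.6, 2.6]. Speed limits (rad/s): [2.22, 2.22, 2.79, 2.79, 3.14, 3.14, 3.14].

## Interface

Orientations are given as a unit quaternion [x, y, z, w].
In Python, from workcell import * gives the robot as it stands. The module is installed in compiled form; this text tells all that it offers.
- The arm moves only by the tool carry_out, never from a script. Its argument "motion" is a list of rows, each an object with "xyz": the shift along the tool's x, y, z in m, a list of three; "angular": the turn, a rotation vector about the tool's x, y, z in degrees, a list of three. A call has 1 to 12 rows; each row is the pose to reach, as a shift and turn from the pose commanded when the call began, along the tool's axes at that moment; what a row does not reach only later rows make up. A row lasts 1/10 s, in which the tool goes at most 50 mm and 8.59 degrees, less where a joint would pass 70% of its speed; a pose out of reach is approached as far as the arm can. A call with a gripper value outside its range is refused whole. "hand" is the opening, from 0 (shut) to 1 (fully open), set as the call begins (left out, the last holds). The fingers move at their own pace and stop on an object; "grip_force" is the grip in N (left out, the last holds). Time passes only in rows, so rows that repeat a pose let the fingers close. It gives the time, the measured TCP pose, the force, the opening and the grip force at its end, in the units of the state.
- get_obs(): the state, without advancing time (a new reading comes with each control period).
- camera(name): name is "side" or "top"; returns a dict with "img" (480x640x3 uint8, red, green, blue), "fx", "fy", "cx", "cy" (pixels), "k1" (the pictures are not rectified: a ray, as slopes to the right and down, at radius r is drawn at 1 + k1 r^2 times it, then the intrinsics apply), "extrinsics" (4x4, takes a point from camera to world coordinates). Camera axes: x right, y up, looking along -z (the intrinsics and any distortion apply to the point x, -y, -z); pixel columns grow to the right and rows downward; lengths in m; the calibration is good to about 2 mm. A picture is of the moment at which its call begins. There is no depth.
- hand_in(): hands the job in; it is judged then, once.
The state is a dict: "clock": time; "joint_pos": joint angles; "joint_velocities": joint speeds; "tau": joint torques, N m; "position": TCP position; "ee_rot": TCP orientation; "ft_force": force on the tool from outside, world axes, zero at the start; "torque": the same for the moment, N m; "grip_width": opening from 0.0 (shut) to 1.0 (fully open); "grasp_force": force on a finger pad.
Only numpy, scipy, OpenCV 4.12 (cv2) and the standard library are available. Lean on these libraries where they do the work, as an engineer would, in place of code of your own. Each camera call takes 0.05 s, during which the arm holds its last target. There are 200 camera calls.

## Working session

There is one attempt and no reset: what is moved stays moved. The work goes in short steps, Python scripts to look and compute and a tool call to move; the robot and the scene stay as the last step left them, time stands still between calls to the robot, and variables do not carry over. Pictures are saved under pics/ and viewed, at most 14 in all, crops included, and the job is handed in when it is done.

Besides the shell and the picture viewer there is one more tool, called as name(argument=value, ...), one argument or row to a line, values as JSON. carry_out: Moves the arm, as the interface text tells. Its arguments: {"type":"object","properties":{"motion":{"type":"array"},"hand":{"type":"number"},"grip_force":{"type":"number"}},"required":["motion"]}

```bash
mkdir -p pics
cat > h.py <<'E'
from workcell import *
import numpy as np, cv2
def shot(n,f=None):
    c=camera(n)
    if f: cv2.imwrite('pics/'+f,c['img'][:,:,::-1])
    return c
def ray(c,u,v):
    xd,yd=(u-c['cx'])/c['fx'],(v-c['cy'])/c['fy']
    x,y=xd,yd
    for _ in range(20):
        s=1+c['k1']*(x*x+y*y); x,y=xd/s,yd/s
    T=np.array(c['extrinsics']); return T[:3,3],T[:3,:3]@np.array([x,-y,-1.])
def onz(c,u,v,z):
    o,d=ray(c,u,v); return o+d*(z-o[2])/d[2]
def proj(c,p):
    T=np.array(c['extrinsics']); q=T[:3,:3].T@(np.array(p)-T[:3,3])
    x,y=q[0]/-q[2],-q[1]/-q[2]; s=1+c['k1']*(x*x+y*y)
    return c['fx']*x*s+c['cx'],c['fy']*y*s+c['cy']
E
python3 - <<'E'
from h import *
np.set_printoptions(precision=3,suppress=True)
for n in('top','side'):
    c=shot(n,n+'0.png'); print(n,c['fx'],c['cx'],c['cy'],c['k1'],np.array(c['extrinsics']))
o=get_obs();print(o)
E
```

```text
top 438.13834104492526 320.31958252871146 242.38229788543552 -0.054487103441769984 [[-0.007  0.997 -0.076  0.464]
 [-1.    -0.008 -0.009  0.017]
 [-0.009  0.075  0.997  1.148]
 [ 0.     0.     0.     1.   ]]
side 589.31138489834 326.0815858065211 244.87075282129717 -0.186629812601634 [[-0.998  0.025 -0.063  0.419]
 [-0.064 -0.623  0.779  1.238]
 [-0.02   0.781  0.624  1.068]
 [ 0.     0.     0.     1.   ]]
{'clock': 0.1, 'joint_pos': array([-1.357,  0.333, -0.065,  1.461,  0.022,  1.35 , -0.089]), 'joint_velocities': array([-0.001, -0.002,  0.   , -0.003,  0.001, -0.   ,  0.   ]), 'tau': array([  0.001, -62.674,   0.049, -39.242,   0.016,   0.007,  -0.   ]), 'position': array([0.147, 0.607, 0.202]), 'ee_rot': array([ 0.118,  0.993, -0.001, -0.   ]), 'ft_force': array([-0.015, -0.814,  0.166]), 'torque': array([ 0.021, -0.003, -0.016]), 'grasp_force': 0.0, 'grip_width': 1.001003285341926}
```

View pics/top0.png

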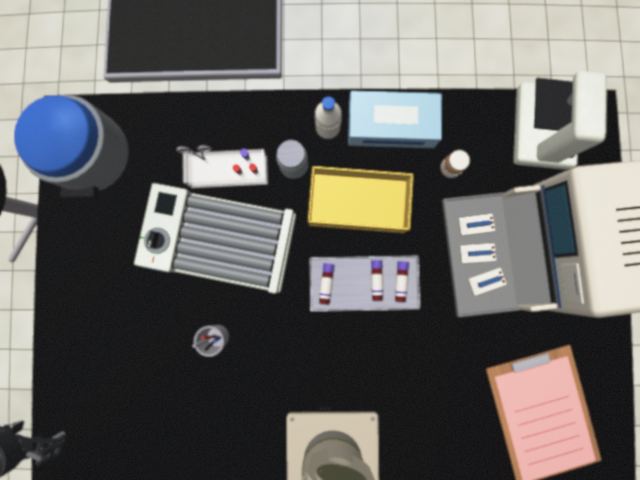

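View pics/side0.png

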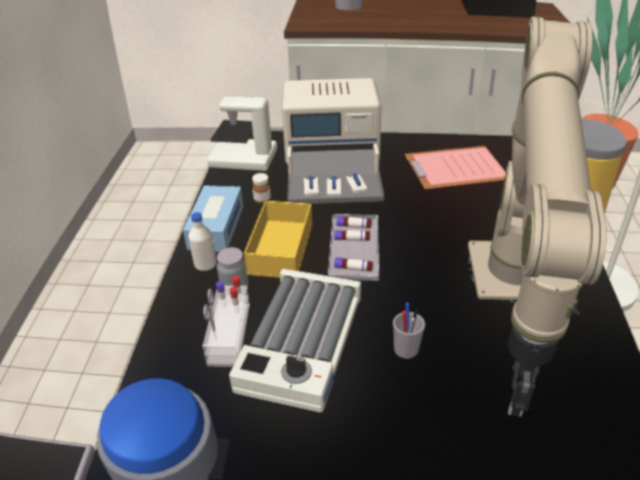

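The top view shows three tubes (caps up) at about (327,283), (377,280) and (402,281), and three cassettes at (478,224), (479,253) and (489,281). The tub is at (360,199) and the mixer is centred near (228,240), with its knob at (157,240).

```bash
cat >> h.py <<'E'
def rects(c,m,box,z,amin=40):
    x0,y0,x1,y1=box; k=np.zeros(m.shape,np.uint8); k[y0:y1,x0:x1]=m[y0:y1,x0:x1].astype(np.uint8)
    k=cv2.morphologyEx(k,cv2.MORPH_CLOSE,np.ones((3,3)))
    out=[]
    for q in cv2.findContours(k,cv2.RETR_EXTERNAL,cv2.CHAIN_APPROX_NONE)[0]:
        if cv2.contourArea(q)<amin: continue
        P=np.array([onz(c,*p[0],z)[:2] for p in q],np.float32)*1000
        (cx,cy),(w,h),a=cv2.minAreaRect(P)
        if w<h: w,h,a=h,w,a-90
        out.append((round(cx,1),round(cy,1),round(w,1),round(h,1),round((a+90)%180-90,1)))
    return out
E
python3 - <<'E'
from h import *
c=shot('top'); im=c['img']; hsv=cv2.cvtColor(im,cv2.COLOR_RGB2HSV); H,S,V=[hsv[:,:,i].astype(int) for i in range(3)]
g=im.astype(int).min(2)
tray=(312,258,418,310)
print('tray px',im[295,350],im[283,327],im[268,327])
print('tubes sat',rects(c,(S>70),tray,.018)); print('purple',rects(c,(S>70)&(H>120)&(H<150),tray,.018,8))
print('label',rects(c,g>185,tray,.033,20))
ct=(448,200,520,310)
print('cass white|blue',rects(c,(g>150)|(S>100),ct,.02)); print('rib',rects(c,(S>110)&(H>95)&(H<130),ct,.037,20))
print('tub',rects(c,(H>18)&(H<35)&(S>80),(295,155,425,240),.075))
print('knob',rects(c,V<60,(140,225,172,255),.107))
mx=(130,180,300,300)
print('white',rects(c,g>170,mx,.07))
print('steel',rects(c,(g>70),(300,245,430,320),.015))
cv2.imwrite('pics/mix.png',cv2.resize(im[175:300,125:305,::-1],None,fx=4,fy=4,interpolation=cv2.INTER_CUBIC))
E
```

```text
tray px [180 180 194] [233 230 223] [123 100 204]
tubes sat [(479.7, 7.0, 33.4, 25.8, -0.4), (483.5, -184.0, 34.4, 27.5, -15.2), (486.4, -116.7, 33.4, 25.9, -0.5)]
purple [(484.9, 7.0, 25.8, 23.1, 89.5), (489.7, -185.0, 28.5, 20.6, 89.5), (492.9, -116.7, 25.9, 20.6, 89.5)]
label [(434.6, 18.2, 51.0, 27.6, -17.2), (437.7, -162.4, 50.9, 48.0, 89.5), (440.9, -85.0, 83.6, 48.0, 89.5)]
cass white|blue [(446.3, -403.5, 93.8, 52.1, -71.6), (519.9, -381.2, 93.7, 51.8, -86.4), (594.6, -381.0, 94.6, 50.2, -82.8)]
rib [(446.2, -402.3, 52.3, 6.4, -72.6), (519.1, -380.6, 52.2, 6.2, -86.5), (593.3, -379.3, 55.2, 6.7, -83.3)]
tub [(652.7, -73.5, 260.7, 157.1, 85.1)]
knob [(552.3, 422.8, 34.2, 32.0, 1.2)]
white [(551.2, 240.8, 255.6, 207.7, 78.3), (588.8, 426.0, 208.3, 89.8, -11.6), (697.2, 265.5, 204.9, 15.3, 89.3)]
steel [(445.1, -85.9, 286.2, 142.2, -89.5)]
```

View pics/mix.png

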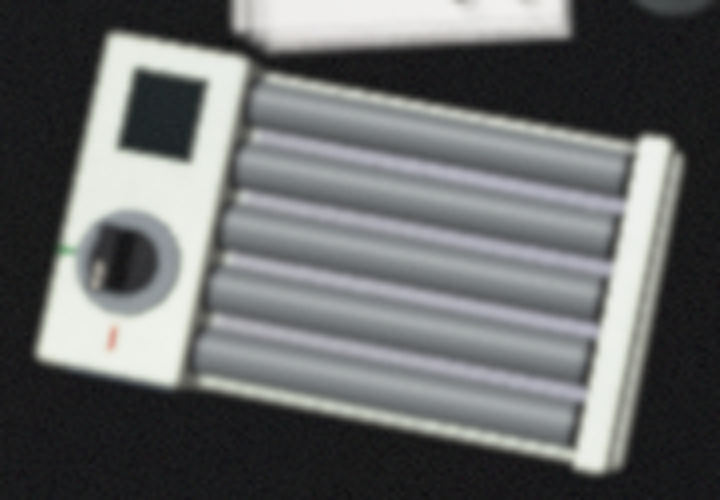

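The crop shows the housing on the left with the knob bar upright and the pointer at the red mark, so the knob is off. The four grooves are clear. Next I refine the tubes, knob and mixer using both views.

Run:
```python
from h import *
from scipy.spatial.transform import Rotation
c=shot('top'); s=shot('side'); im=c['img'].copy().astype(int)
d=np.abs(im-np.array([180,180,194])).max(2)
for n,b in dict(t1=(316,260,340,308),t2=(366,258,389,306),t3=(392,258,414,306)).items():
    print(n,rects(c,d>40,b,.018,60))
# mixer overlay
O=np.array([554.2,257.5]);a=np.radians(-11.6);X=np.array([np.cos(a),np.sin(a)]);Y=np.array([-X[1],X[0]])
W=lambda x,y,z:np.r_[(O+x*X+y*Y)/1000,z/1000]
outs=[]
for cc,(x0,y0,x1,y1) in((c,(130,170,300,300)),(s,(220,260,380,410))):
    k=4; v=cv2.resize(cc['img'][y0:y1,x0:x1,::-1],None,fx=k if cc is c else 3,fy=k if cc is c else 3); f=k if cc is c else 3
    for p in [(x,y,68) for x in(-80,-40,0,40,80) for y in(-125,125)]+[(-104,126,70),(104,126,70),(-104,218,70),(104,218,70),(-35,162,114)]:
        u,w=proj(cc,W(*p)); cv2.circle(v,(int((u-x0+.5)*f),int((w-y0+.5)*f)),3,(0,0,255),-1)
    outs.append(v)
h=max(o.shape[0] for o in outs)
outs=[cv2.copyMakeBorder(o,0,h-o.shape[0],0,0,0) for o in outs]
r=np.hstack(outs); print(r.shape); cv2.imwrite('pics/ov.png',cv2.resize(r,None,fx=min(1,800/r.shape[1]),fy=min(1,800/r.shape[1])))
for nm,u,v in(('rack',190,187),('rack',268,184),('pen',210,350),('jar',292,176)): print(nm,onz(c,u,v,0)[:2])
```

```text
t1 [(443.1, 11.5, 105.8, 29.7, -7.5)]
t2 [(450.7, -118.3, 105.4, 29.2, 0.7)]
t3 [(407.8, -178.3, 28.5, 25.5, 89.5), (462.7, -184.5, 74.5, 28.4, -1.1)]
(520, 1160, 3)
rack [0.70261511 0.37398404]
rack [0.70815563 0.1645402 ]
pen [0.27270292 0.31561068]
jar [0.72909876 0.1005585 ]
```

View pics/ov.png

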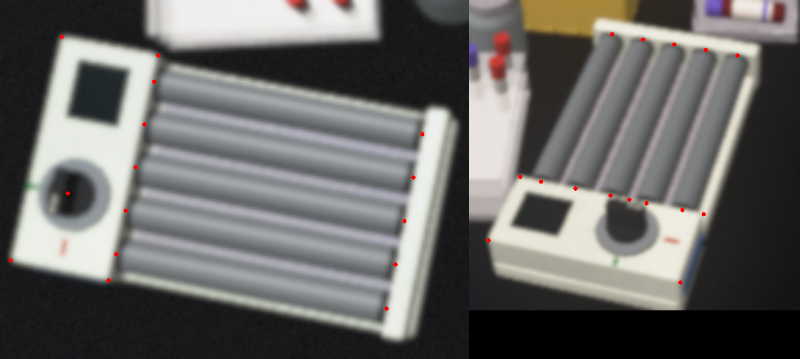

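The fit is good: the housing corners and roller rows match in both views, with the knob at about crop (70,193). Starting with tube 1.

```bash
cat >> h.py <<'E'
from scipy.spatial.transform import Rotation as Ro
def plan(*P):
    """P: poses x,y,z (mm), psi (deg, yaw of tool x, tool down). Prints shift (m) and turn (deg) of each from the one before."""
    o=get_obs(); p=np.array(o['position'])*1000; R=Ro.from_quat(o['ee_rot'])
    tx=R.as_matrix()[:,0]; print('now',p.round(1),'psi',round(np.degrees(np.arctan2(tx[1],tx[0])),1),'t',round(o['clock'],1),'F',np.round(o['ft_force'],1),'w',round(o['grip_width'],3),'gf',round(o['grasp_force'],1),'q',np.round(o['joint_pos'],2))
    for q in P:
        a=np.radians(q[3]); c,s=np.cos(a),np.sin(a)
        N=Ro.from_matrix(np.array([[c,s,0],[s,-c,0],[0,0,-1]]))
        d=R.inv().apply(np.array(q[:3])-p); r=(R.inv()*N).as_rotvec(degrees=True)
        print(q,'->',(d/1000).round(4),r.round(1),'rows',int(np.ceil(max(np.linalg.norm(d)/50,np.linalg.norm(r)/8.59))))
        p=np.array(q[:3],float);R=N
O=np.array([554.2,257.5]);_a=np.radians(-11.6);MX=np.array([np.cos(_a),np.sin(_a)]);MY=np.array([-MX[1],MX[0]])
def mix(x,y): return (O+x*MX+y*MY).round(1)
E
python3 -c "
from h import *
plan((443,11.5,150,172.5),(443,11.5,9,172.5))
print(mix(-60,62),mix(-60,-62),mix(20,0))"
```

```text
now [146.6 607.4 202.2] psi 166.4 t 0.2 F [0.2 0.1 0.3] w 1.0 gf 0.0 q [-1.36  0.33 -0.06  1.46  0.02  1.35 -0.09]
(443, 11.5, 150, 172.5) -> [-0.4279 -0.5097  0.0525] [-0.   0.  -6.1] rows 14
(443, 11.5, 9, 172.5) -> [0.    0.    0.141] [0. 0. 0.] rows 3
[507.9 330.3] [483.  208.8] [573.8 253.5]
```

carry_out(
  motion=[
    {"xyz": [-0.428,-0.51,0],"angular": [0,0,-6.1]},
    {"xyz": [-0.428,-0.51,0],"angular": [0,0,-6.1]},
    {"xyz": [-0.428,-0.51,0],"angular": [0,0,-6.1]},
    {"xyz": [-0.428,-0.51,0],"angular": [0,0,-6.1]},
    {"xyz": [-0.428,-0.51,0],"angular": [0,0,-6.1]},
    {"xyz": [-0.428,-0.51,0],"angular": [0,0,-6.1]},
    {"xyz": [-0.428,-0.51,0],"angular": [0,0,-6.1]},
    {"xyz": [-0.428,-0.51,0],"angular": [0,0,-6.1]},
    {"xyz": [-0.428,-0.51,0],"angular": [0,0,-6.1]},
    {"xyz": [-0.428,-0.51,0],"angular": [0,0,-6.1]},
    {"xyz": [-0.428,-0.51,0],"angular": [0,0,-6.1]},
    {"xyz": [-0.428,-0.51,0],"angular": [0,0,-6.1]},
  ],
  hand=0.65,
)

```text
clock: 1.45
position: [0.4142, 0.0683, 0.2028]
ee_rot: [0.065, 0.998, 0.001, 0.0]
ft_force: [1.3, 1.2, -0.4]
grip_width: 0.653
grasp_force: 0.0
```

```bash
python3 -c "
from h import *
plan((443,11.5,100,172.5),(443,11.5,9,172.5))"
```

```text
now [414.2  68.3 202.8] psi 172.5 t 1.4 F [ 1.3  1.2 -0.4] w 0.653 gf 0.0 q [-0.8  -0.18  0.48  1.98  0.08  1.32  1.09]
(443, 11.5, 100, 172.5) -> [-0.0359 -0.0527  0.1027] [0.1 0.  0. ] rows 3
(443, 11.5, 9, 172.5) -> [0.    0.    0.091] [0. 0. 0.] rows 2
```

carry_out(
  motion=[
    {"xyz": [-0.03,-0.04,0.103],"angular": [0,0,0]},
    {"xyz": [-0.03,-0.04,0.103],"angular": [0,0,0]},
    {"xyz": [-0.03,-0.04,0.103],"angular": [0,0,0]},
    {"xyz": [-0.03,-0.04,0.103],"angular": [0,0,0]},
    {"xyz": [-0.03,-0.04,0.103],"angular": [0,0,0]},
    {"xyz": [-0.03,-0.04,0.103],"angular": [0,0,0]},
  ],
)

```text
clock: 2.05
position: [0.439, 0.0277, 0.1008]
ee_rot: [0.065, 0.998, 0.001, 0.001]
ft_force: [0.0, 0.8, -0.0]
grip_width: 0.648
grasp_force: 0.0
```

```bash
python3 -c "
from h import *
plan((443,11.5,9,172.5))
shot('side','s1.png')"
```

```text
now [439.   27.7 100.8] psi 172.6 t 2.0 F [ 0.   0.8 -0. ] w 0.648 gf 0.0 q [-0.75 -0.02  0.59  2.08  0.01  1.07  1.28]
(443, 11.5, 9, 172.5) -> [-0.0059 -0.0157  0.0917] [0.1 0.1 0.1] rows 2
```

carry_out(
  motion=[
    {"xyz": [-0.006,-0.0155,0.01],"angular": [0,0,0]},
    {"xyz": [-0.006,-0.0155,0.03],"angular": [0,0,0]},
    {"xyz": [-0.006,-0.0155,0.06],"angular": [0,0,0]},
    {"xyz": [-0.006,-0.0155,0.08],"angular": [0,0,0]},
    {"xyz": [-0.006,-0.0155,0.0915],"angular": [0,0,0]},
    {"xyz": [-0.006,-0.0155,0.0915],"angular": [0,0,0]},
    {"xyz": [-0.006,-0.0155,0.0915],"angular": [0,0,0]},
    {"xyz": [-0.006,-0.0155,0.0915],"angular": [0,0,0]},
  ],
)

```text
clock: 2.9
position: [0.4432, 0.011, 0.0091]
ee_rot: [0.065, 0.998, 0.0, 0.001]
ft_force: [-0.1, -0.2, -0.3]
grip_width: 0.649
grasp_force: 0.0
```

carry_out(
  motion=[
    {"xyz": [0,0,0],"angular": [0,0,0]},
    {"xyz": [0,0,0],"angular": [0,0,0]},
    {"xyz": [0,0,0],"angular": [0,0,0]},
    {"xyz": [0,0,0],"angular": [0,0,0]},
    {"xyz": [0,0,0],"angular": [0,0,0]},
    {"xyz": [0,0,0],"angular": [0,0,0]},
  ],
  hand=0.2,
  grip_force=50,
)

```text
clock: 3.5
position: [0.4422, 0.0106, 0.008]
ee_rot: [0.065, 0.998, 0.0, -0.0]
ft_force: [-0.0, -0.2, -0.2]
grip_width: 0.201
grasp_force: 0.0
```

carry_out(
  motion=[
    {"xyz": [0,0,-0.03],"angular": [0,0,0]},
    {"xyz": [0,0,-0.08],"angular": [0,0,0]},
    {"xyz": [0,0,-0.13],"angular": [0,0,0]},
    {"xyz": [0,0,-0.16],"angular": [0,0,0]},
    {"xyz": [0,0,-0.16],"angular": [0,0,0]},
    {"xyz": [0,0,-0.16],"angular": [0,0,0]},
  ],
)

```text
clock: 4.1
position: [0.4424, 0.0108, 0.1681]
ee_rot: [0.065, 0.998, 0.0, 0.0]
ft_force: [0.2, -0.2, -1.1]
grip_width: 0.199
grasp_force: 0.0
```

```bash
python3 -c "
from h import *
plan((*mix(-60,-62),130,78.4),(*mix(-60,-62),69,78.4))
c=shot('side'); cv2.imwrite('pics/s2.png',cv2.resize(c['img'][100:400,180:480,::-1],None,fx=2,fy=2))"
```

```text
now [442.4  10.8 168.1] psi 172.5 t 4.1 F [ 0.2 -0.2 -1.1] w 0.199 gf 0.0 q [-0.77 -0.1   0.61  1.99  0.06  1.23  1.27]
(np.float64(483.0), np.float64(208.8), 130, 78.4) -> [-0.0145  0.2016  0.0383] [ 0.1 -0.  94.1] rows 11
(np.float64(483.0), np.float64(208.8), 69, 78.4) -> [0.    0.    0.061] [0. 0. 0.] rows 2
```

View pics/s2.png

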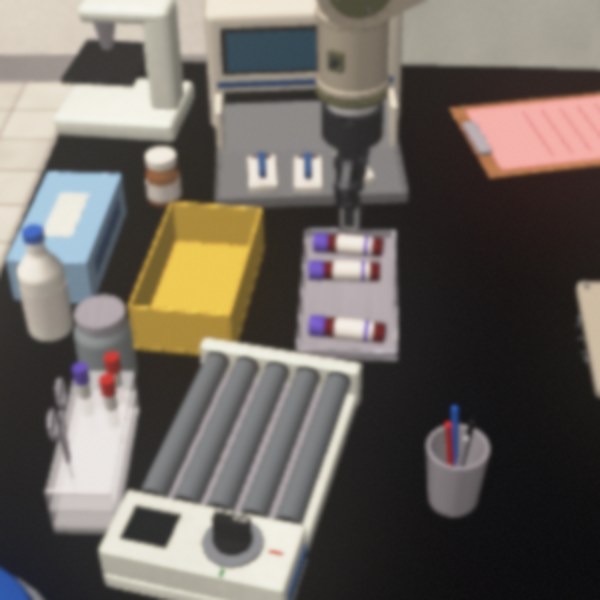

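The gripper closed to 17 mm without touching anything, and the three tubes are still in the tray at crop (347,330), (343,270) and (347,243). I'll check whether the tube positions agree between the two views.

Run:
```python
from h import *
c=shot('top');s=shot('side')
p=get_obs()['position']
print('tcp proj',proj(s,p),proj(c,p))
for n,q in dict(t1=(443,11.5),t2=(451,-118),t3=(447,-182.5)).items(): print(n,'side',np.round(proj(s,np.r_[q,18]/1000)),'top',np.round(proj(c,np.r_[q,18]/1000)))
im=s['img'].astype(int); d=np.abs(im-np.median(im[225:232,345:360].reshape(-1,3),0)).max(2)
hsv=cv2.cvtColor(s['img'],cv2.COLOR_RGB2HSV)
pur=(hsv[:,:,0]>120)&(hsv[:,:,0]<150)&(hsv[:,:,1]>70)
print('purple side',rects(s,pur,(325,205,385,290),.018,8))
print('mask side',rects(s,d>45,(330,205,385,280),.018,60))
```

```text
tcp proj (np.float64(355.0484476041682), np.float64(221.28972648062856)) (np.float64(327.1634478862064), np.float64(285.7969614794921))
t1 side [354. 265.] top [326. 284.]
t2 side [352. 236.] top [377. 280.]
t3 side [354. 223.] top [402. 282.]
purple side [(487.0, 1.2, 38.3, 22.1, -87.7), (494.7, -125.0, 43.2, 20.6, -87.4), (490.5, -194.4, 45.9, 18.2, -87.6)]
mask side [(444.4, 6.9, 105.6, 44.0, -6.3), (434.5, -105.6, 345.4, 168.6, -87.8)]
```

Both views agree on where tube 1 lies. I'll retry, closing fully and a little lower, and look before lifting.

carry_out(
  motion=[
    {"xyz": [0,0,0.04],"angular": [0,0,0]},
    {"xyz": [0,0,0.08],"angular": [0,0,0]},
    {"xyz": [0,0,0.11],"angular": [0,0,0]},
    {"xyz": [0,0,0.14],"angular": [0,0,0]},
    {"xyz": [0,0,0.16],"angular": [0,0,0]},
    {"xyz": [0,0,0.161],"angular": [0,0,0]},
    {"xyz": [0,0,0.161],"angular": [0,0,0]},
    {"xyz": [0,0,0.161],"angular": [0,0,0]},
  ],
  hand=0.65,
)

```text
clock: 5.05
position: [0.4428, 0.0106, 0.0078]
ee_rot: [0.065, 0.998, 0.0, 0.0]
ft_force: [0.3, 0.2, -0.7]
grip_width: 0.646
grasp_force: 0.0
```

Run:
```python
from h import *
s=shot('side');c=shot('top');plan()
a=cv2.resize(s['img'][180:290,300:400,::-1],None,fx=4,fy=4,interpolation=cv2.INTER_CUBIC);b=cv2.resize(c['img'][230:340,280:380,::-1],None,fx=4,fy=4,interpolation=cv2.INTER_CUBIC)
cv2.imwrite('pics/g1.png',np.hstack([a,b]))
```

```text
now [442.9  10.9   7.9] psi 172.5 t 5.2 F [-0.7  0.1  0.4] w 0.653 gf 0.0 q [-0.73  0.17  0.65  2.16 -0.14  0.85  1.44]
```

View pics/g1.png

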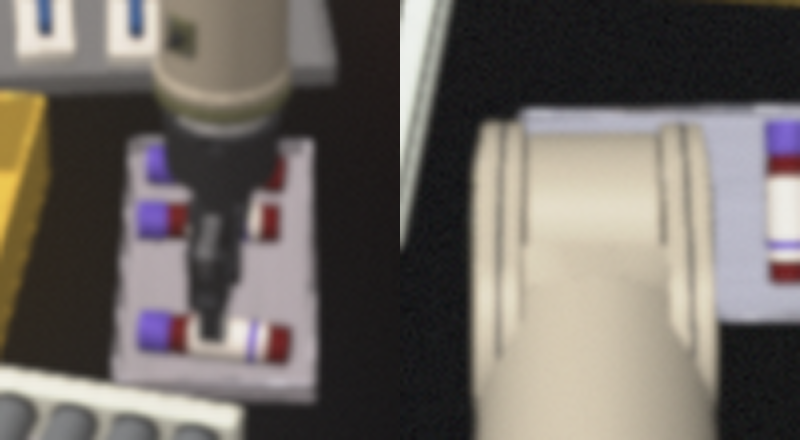

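Run:
```python
from h import *
s=camera('side')
for p in [(443,38,10),(443,38,20),(443,38,30),(443,38,40),(443,11,33),(443,-16,10),(443,11,8)]:
    u,v=proj(s,np.array(p)/1000); print(p,round((u-300)*4),round((v-180)*4))
```

```text
(443, 38, 10) 214 376
(443, 38, 20) 214 365
(443, 38, 30) 215 353
(443, 38, 40) 215 342
(443, 11, 33) 216 324
(443, -16, 10) 216 324
(443, 11, 8) 215 352
```

The side crop puts the near fingertip at row ~342, so it is about z = 40 mm while the TCP reads 8 mm. The real tips seem to sit higher than reported. I'll step down slowly and watch the force.

carry_out(
  motion=[
    {"xyz": [0,0,0.002],"angular": [0,0,0]},
    {"xyz": [0,0,0.004],"angular": [0,0,0]},
    {"xyz": [0,0,0.006],"angular": [0,0,0]},
    {"xyz": [0,0,0.008],"angular": [0,0,0]},
    {"xyz": [0,0,0.008],"angular": [0,0,0]},
  ],
)

```text
clock: 5.7
position: [0.442, 0.0106, -0.0013]
ee_rot: [0.065, 0.998, -0.0, -0.0]
ft_force: [0.2, -0.5, 0.2]
grip_width: 0.65
grasp_force: 0.0
```

Run:
```python
from h import *
s=shot('side');plan()
a=cv2.resize(s['img'][180:290,300:400,::-1],None,fx=5,fy=5,interpolation=cv2.INTER_CUBIC)
cv2.imwrite('pics/g2.png',a)
```

```text
now [442.1  10.6  -1.2] psi 172.5 t 5.8 F [-0.6 -0.6  0.3] w 0.651 gf 0.0 q [-0.72  0.19  0.64  2.16 -0.15  0.83  1.46]
```

View pics/g2.png

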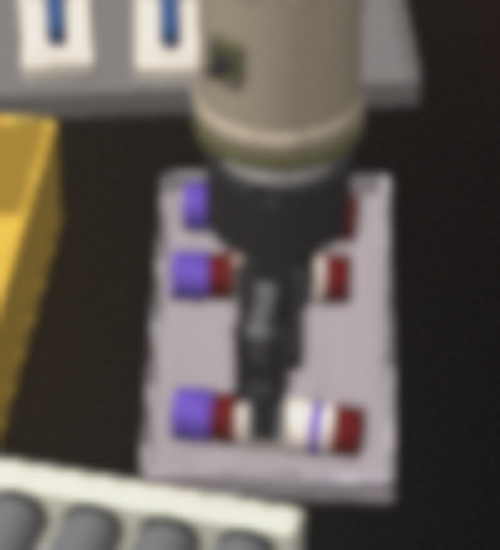

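There is no contact at z = -1 mm, and the tip shows at crop row ~438, which is z ≈ 33 mm. So the reported TCP is about 25 mm below the real tips. I'll go lower by that difference and close.

carry_out(
  motion=[
    {"xyz": [0,0,0.004],"angular": [0,0,0]},
    {"xyz": [0,0,0.008],"angular": [0,0,0]},
    {"xyz": [0,0,0.012],"angular": [0,0,0]},
    {"xyz": [0,0,0.014],"angular": [0,0,0]},
    {"xyz": [0,0,0.014],"angular": [0,0,0]},
  ],
)

```text
clock: 6.25
position: [0.4419, 0.0105, -0.0154]
ee_rot: [0.065, 0.998, -0.0, -0.0]
ft_force: [0.1, -1.0, -0.4]
grip_width: 0.649
grasp_force: 0.0
```

carry_out(
  motion=[
    {"xyz": [0,0,0],"angular": [0,0,0]},
    {"xyz": [0,0,0],"angular": [0,0,0]},
    {"xyz": [0,0,0],"angular": [0,0,0]},
    {"xyz": [0,0,0],"angular": [0,0,0]},
    {"xyz": [0,0,0],"angular": [0,0,0]},
  ],
  hand=0.2,
  grip_force=40,
)

```text
clock: 6.75
position: [0.4424, 0.0107, -0.0147]
ee_rot: [0.065, 0.998, 0.0, 0.0]
ft_force: [-1.5, -1.3, 6.1]
grip_width: 0.333
grasp_force: 39.3
```

It grips, but at 28 mm with an upward force, so the pads are above the axis. I'll reopen and lower carefully.

carry_out(
  motion=[
    {"xyz": [0,0,0],"angular": [0,0,0]},
    {"xyz": [0,0,0],"angular": [0,0,0]},
    {"xyz": [0,0,0.003],"angular": [0,0,0]},
    {"xyz": [0,0,0.006],"angular": [0,0,0]},
    {"xyz": [0,0,0.008],"angular": [0,0,0]},
    {"xyz": [0,0,0.008],"angular": [0,0,0]},
  ],
  hand=0.5,
)

```text
clock: 7.35
position: [0.4419, 0.0106, -0.0234]
ee_rot: [0.065, 0.998, -0.0, -0.0]
ft_force: [-0.4, 0.8, -0.1]
grip_width: 0.498
grasp_force: 0.0
```

carry_out(
  motion=[
    {"xyz": [0,0,0],"angular": [0,0,0]},
    {"xyz": [0,0,0],"angular": [0,0,0]},
    {"xyz": [0,0,0],"angular": [0,0,0]},
    {"xyz": [0,0,0],"angular": [0,0,0]},
    {"xyz": [0,0,0],"angular": [0,0,0]},
  ],
  hand=0.2,
  grip_force=40,
)

```text
clock: 7.85
position: [0.4423, 0.0106, -0.0229]
ee_rot: [0.065, 0.998, 0.0, 0.0]
ft_force: [-2.1, -1.1, 4.0]
grip_width: 0.338
grasp_force: 39.4
```

carry_out(
  motion=[
    {"xyz": [0,0,-0.01],"angular": [0,0,0]},
    {"xyz": [0,0,-0.04],"angular": [0,0,0]},
    {"xyz": [0,0,-0.08],"angular": [0,0,0]},
    {"xyz": [0,0,-0.12],"angular": [0,0,0]},
    {"xyz": [0,0,-0.14],"angular": [0,0,0]},
    {"xyz": [0,0,-0.14],"angular": [0,0,0]},
    {"xyz": [0,0,-0.14],"angular": [0,0,0]},
  ],
)

```text
clock: 8.55
position: [0.4422, 0.0108, 0.1172]
ee_rot: [0.065, 0.998, 0.0, 0.0]
ft_force: [0.5, 0.3, -0.4]
grip_width: 0.337
grasp_force: 39.6
```

```bash
python3 -c "
from h import *
plan((*mix(-60,-62),115,78.4),(*mix(-60,-62),36,78.4))
s=shot('side','s3.png');hsv=cv2.cvtColor(s['img'],cv2.COLOR_RGB2HSV)
pur=(hsv[:,:,0]>120)&(hsv[:,:,0]<150)&(hsv[:,:,1]>70)
print(rects(s,pur,(300,120,400,290),.158,8))"
```

```text
now [442.2  10.8 117.2] psi 172.5 t 8.6 F [ 0.5  0.3 -0.4] w 0.337 gf 39.6 q [-0.79 -0.04  0.66  2.06  0.02  1.11  1.3 ]
(np.float64(483.0), np.float64(208.8), 115, 78.4) -> [-0.0147  0.2016  0.0024] [ 0.1 -0.  94.1] rows 11
(np.float64(483.0), np.float64(208.8), 36, 78.4) -> [0.    0.    0.079] [0. 0. 0.] rows 2
[(484.6, 56.6, 37.4, 17.9, -87.4), (486.3, -3.5, 48.7, 21.1, -87.5)]
```

Tube 1 is held (grip 39.6 N, width 0.337). Taking it to the mixer.

carry_out(
  motion=[
    {"xyz": [-0.0147,0.2016,0],"angular": [0,0,94.1]},
    {"xyz": [-0.0147,0.2016,0],"angular": [0,0,94.1]},
    {"xyz": [-0.0147,0.2016,0],"angular": [0,0,94.1]},
    {"xyz": [-0.0147,0.2016,0],"angular": [0,0,94.1]},
    {"xyz": [-0.0147,0.2016,0],"angular": [0,0,94.1]},
    {"xyz": [-0.0147,0.2016,0],"angular": [0,0,94.1]},
    {"xyz": [-0.0147,0.2016,0],"angular": [0,0,94.1]},
    {"xyz": [-0.0147,0.2016,0],"angular": [0,0,94.1]},
    {"xyz": [-0.0147,0.2016,0],"angular": [0,0,94.1]},
    {"xyz": [-0.0147,0.2016,0],"angular": [0,0,94.1]},
    {"xyz": [-0.0147,0.2016,0],"angular": [0,0,94.1]},
    {"xyz": [-0.0147,0.2016,0],"angular": [0,0,94.1]},
  ],
)

```text
clock: 9.8
position: [0.4823, 0.2081, 0.1156]
ee_rot: [0.776, 0.631, -0.001, 0.0]
ft_force: [1.2, 0.8, -1.1]
grip_width: 0.337
grasp_force: 39.7
```

carry_out(
  motion=[
    {"xyz": [0,0,0],"angular": [0,0,0]},
    {"xyz": [0,0,0],"angular": [0,0,0]},
    {"xyz": [0,0,0],"angular": [0,0,0]},
  ],
)

```text
clock: 10.1
position: [0.4829, 0.2085, 0.1168]
ee_rot: [0.774, 0.633, -0.0, -0.0]
ft_force: [-0.1, 0.3, -1.3]
grip_width: 0.336
grasp_force: 39.7
```

```bash
python3 -c "
from h import *
plan((*mix(-60,-62),36,78.4))
s=shot('side');c=shot('top')
for n,q in(('side',s),('top',c)):
    print(n,[np.round(proj(q,np.r_[mix(x,y),160]/1000)) for x,y in((-60,-62),(-60,-9.5),(-60,-114.5))])
a=cv2.resize(s['img'][200:360,230:390,::-1],None,fx=2.5,fy=2.5);b=cv2.resize(c['img'][180:340,160:320,::-1],None,fx=2.5,fy=2.5)
cv2.imwrite('pics/m1.png',np.hstack([a,b]))"
```

```text
now [482.9 208.5 116.8] psi 78.5 t 10.1 F [-0.1  0.3 -1.3] w 0.336 gf 39.7 q [-1.07  0.2   0.65  1.86 -0.13  1.12 -0.58]
(np.float64(483.0), np.float64(208.8), 36, 78.4) -> [0.0003 0.0001 0.0808] [-0.   0.   0.1] rows 2
side [array([335., 274.]), array([329., 289.]), array([340., 260.])]
top [array([239., 268.]), array([217., 263.]), array([262., 272.])]
```

View pics/m1.png

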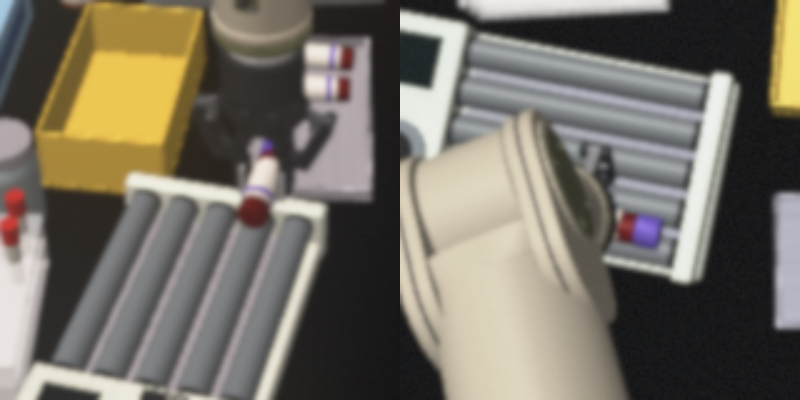

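The tube is held level, cap towards the cheek, with its end at top px (265,273) against an expected (262,272). I'll shift it 3 mm inward and lower it.

carry_out(
  motion=[
    {"xyz": [0.003,0,0.02],"angular": [0,0,0]},
    {"xyz": [0.003,0,0.045],"angular": [0,0,0]},
    {"xyz": [0.003,0,0.06],"angular": [0,0,0]},
    {"xyz": [0.003,0,0.068],"angular": [0,0,0]},
    {"xyz": [0.003,0,0.072],"angular": [0,0,0]},
    {"xyz": [0.003,0,0.075],"angular": [0,0,0]},
    {"xyz": [0.003,0,0.075],"angular": [0,0,0]},
    {"xyz": [0.003,0,0.075],"angular": [0,0,0]},
  ],
)

```text
clock: 11.0
position: [0.484, 0.2117, 0.0426]
ee_rot: [0.775, 0.632, 0.0, -0.0]
ft_force: [-0.2, -0.4, -0.2]
grip_width: 0.33
grasp_force: 39.7
```

carry_out(
  motion=[
    {"xyz": [0,0,0.001],"angular": [0,0,0]},
    {"xyz": [0,0,0.002],"angular": [0,0,0]},
    {"xyz": [0,0,0.003],"angular": [0,0,0]},
    {"xyz": [0,0,0.003],"angular": [0,0,0]},
  ],
)

```text
clock: 11.4
position: [0.4837, 0.2116, 0.0391]
ee_rot: [0.775, 0.632, 0.0, -0.0]
ft_force: [-0.4, 1.2, -0.1]
grip_width: 0.339
grasp_force: 40.2
```

carry_out(
  motion=[
    {"xyz": [0,0,0.001],"angular": [0,0,0]},
    {"xyz": [0,0,0.002],"angular": [0,0,0]},
    {"xyz": [0,0,0.003],"angular": [0,0,0]},
    {"xyz": [0,0,0.003],"angular": [0,0,0]},
    {"xyz": [0,0,0.003],"angular": [0,0,0]},
  ],
)

```text
clock: 11.9
position: [0.4838, 0.2117, 0.0387]
ee_rot: [0.775, 0.632, 0.0, -0.001]
ft_force: [-15.1, -6.6, 38.6]
grip_width: 0.334
grasp_force: 60.5
```

Contact at z ≈ 39 mm. I'll ease up 2 mm, release and rise.

carry_out(
  motion=[
    {"xyz": [0,0,-0.003],"angular": [0,0,0]},
    {"xyz": [0,0,-0.003],"angular": [0,0,0]},
    {"xyz": [0,0,-0.003],"angular": [0,0,0]},
  ],
)

```text
clock: 12.2
position: [0.4837, 0.2117, 0.039]
ee_rot: [0.775, 0.632, 0.0, -0.0]
ft_force: [-1.1, -0.4, 4.7]
grip_width: 0.332
grasp_force: 42.7
```

carry_out(
  motion=[
    {"xyz": [0,0,0],"angular": [0,0,0]},
    {"xyz": [0,0,0],"angular": [0,0,0]},
    {"xyz": [0,0,0],"angular": [0,0,0]},
    {"xyz": [0,0,-0.03],"angular": [0,0,0]},
    {"xyz": [0,0,-0.07],"angular": [0,0,0]},
    {"xyz": [0,0,-0.11],"angular": [0,0,0]},
    {"xyz": [0,0,-0.11],"angular": [0,0,0]},
    {"xyz": [0,0,-0.11],"angular": [0,0,0]},
  ],
  hand=0.6,
)

```text
clock: 13.0
position: [0.4838, 0.2119, 0.1494]
ee_rot: [0.775, 0.632, 0.001, -0.0]
ft_force: [-0.0, -0.5, -1.1]
grip_width: 0.6
grasp_force: 0.0
```

```bash
python3 -c "
from h import *
plan((451,-118,120,180.7),(451,-118,-23,180.7))
s=shot('side')
print([np.round(proj(s,np.r_[mix(x,y),76]/1000)) for x,y in((-60,-9.5),(-60,-114.5))])
hsv=cv2.cvtColor(s['img'],cv2.COLOR_RGB2HSV);pur=(hsv[:,:,0]>120)&(hsv[:,:,0]<150)&(hsv[:,:,1]>70)
r=rects(s,pur,(300,240,400,330),.076,8)
for q in r: v=np.array(q[:2])-O;print('cap in mixer',v@MX,v@MY,q)
red=(hsv[:,:,1]>90)&((hsv[:,:,0]<8)|(hsv[:,:,0]>165))
for q in rects(s,red,(300,240,372,340),.076,8): v=np.array(q[:2])-O;print('red in mixer',v@MX,v@MY,q)
"
```

```text
now [483.8 211.9 149.4] psi 78.4 t 13.0 F [-0.  -0.5 -1.1] w 0.6 gf 0.0 q [-1.09  0.17  0.66  1.82 -0.11  1.19 -0.6 ]
(451, -118, 120, 180.7) -> [-0.3298  0.0339  0.0289] [ 1.000e-01 -0.000e+00 -1.023e+02] rows 12
(451, -118, -23, 180.7) -> [0.    0.    0.143] [0. 0. 0.] rows 3
[array([330., 315.]), array([341., 285.])]
cap in mixer -58.68972984463024 -117.90948058050431 (473.0, 153.8, 30.4, 24.3, -23.6)
red in mixer -57.110187408885466 -23.156564816958106 (493.6, 246.3, 30.2, 23.8, -87.5)
```

carry_out(
  motion=[
    {"xyz": [-0.33,0.034,0],"angular": [0,0,-102.3]},
    {"xyz": [-0.33,0.034,0],"angular": [0,0,-102.3]},
    {"xyz": [-0.33,0.034,0],"angular": [0,0,-102.3]},
    {"xyz": [-0.33,0.034,0],"angular": [0,0,-102.3]},
    {"xyz": [-0.33,0.034,0],"angular": [0,0,-102.3]},
    {"xyz": [-0.33,0.034,0],"angular": [0,0,-102.3]},
    {"xyz": [-0.33,0.034,0],"angular": [0,0,-102.3]},
    {"xyz": [-0.33,0.034,0],"angular": [0,0,-102.3]},
    {"xyz": [-0.33,0.034,0],"angular": [0,0,-102.3]},
    {"xyz": [-0.33,0.034,0],"angular": [0,0,-102.3]},
    {"xyz": [-0.33,0.034,0],"angular": [0,0,-102.3]},
    {"xyz": [-0.33,0.034,0],"angular": [0,0,-102.3]},
  ],
)

```text
clock: 14.25
position: [0.4498, -0.1185, 0.1477]
ee_rot: [0.019, 1.0, -0.0, -0.001]
ft_force: [0.1, 0.4, 0.9]
grip_width: 0.6
grasp_force: 0.0
```

carry_out(
  motion=[
    {"xyz": [0,0,0.03],"angular": [0,0,0]},
    {"xyz": [0,0,0.03],"angular": [0,0,0]},
    {"xyz": [0,0,0.03],"angular": [0,0,0]},
    {"xyz": [0,0,0.03],"angular": [0,0,0]},
  ],
)

```text
clock: 14.65
position: [0.4509, -0.1187, 0.1195]
ee_rot: [0.023, 1.0, -0.0, -0.0]
ft_force: [0.1, -0.1, 0.3]
grip_width: 0.598
grasp_force: 0.0
```

Run:
```python
from h import *
plan((451,-118,-23,180.7))
c=shot('top'); im=c['img'].astype(int)
print([np.round(proj(c,np.r_[mix(-60,y),76]/1000),1) for y in(-9.5,-114.5)])
hsv=cv2.cvtColor(c['img'],cv2.COLOR_RGB2HSV);H,S=hsv[:,:,0],hsv[:,:,1]
m=(S>70)|(im.min(2)>190)
for q in rects(c,m,(205,240,272,290),.076,60): v=np.array(q[:2])-O;print('tube',v@MX,v@MY,q)
m=(S>60)&(H>115)&(H<150)
for q in rects(c,m,(205,240,275,290),.076,8): v=np.array(q[:2])-O;print('cap',v@MX,v@MY,q)
s=shot('side')
print('cass rib',rects(c,(S>110)&(H>95)&(H<130),(448,200,520,310),.037,20)); print('tub',rects(c,(H>18)&(H<35)&(S>80),(295,155,425,240),.075))
cv2.imwrite('pics/m2.png',np.hstack([cv2.resize(c['img'][200:300,190:300,::-1],None,fx=4,fy=4),cv2.resize(s['img'][180:280,300:390,::-1],None,fx=4,fy=4)]))
```

```text
now [ 450.9 -118.7  119.5] psi 177.4 t 14.7 F [ 0.1 -0.1  0.3] w 0.598 gf 0.0 q [-0.78  0.03  0.97  2.01 -0.03  1.11  1.73]
(451, -118, -23, 180.7) -> [-1.000e-04  8.000e-04  1.425e-01] [-0.  -0.  -3.3] rows 3
[array([225. , 264.3]), array([266.7, 272.6])]
tube -57.948734057010874 -62.83561268253723 (484.8, 207.6, 105.6, 27.8, 77.2)
cap -59.058464052288414 -103.18283686633431 (475.6, 168.3, 28.4, 25.6, -14.1)
cass rib [(446.2, -402.3, 52.3, 6.4, -72.6), (519.2, -380.6, 52.2, 6.0, -86.5), (593.3, -379.3, 55.2, 6.7, -83.3)]
tub [(652.9, -73.6, 261.1, 156.8, 85.2)]
```

View pics/m2.png

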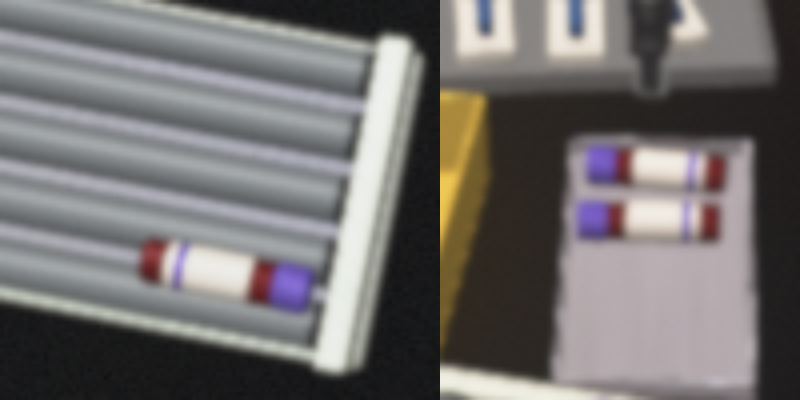

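Tube 1 lies in the -60 groove at mixer (-58,-63), fully on the rollers, at crop (225,275). Now tube 2.

carry_out(
  motion=[
    {"xyz": [0,0.001,0.03],"angular": [0,0,-3.3]},
    {"xyz": [0,0.001,0.07],"angular": [0,0,-3.3]},
    {"xyz": [0,0.001,0.1],"angular": [0,0,-3.3]},
    {"xyz": [0,0.001,0.125],"angular": [0,0,-3.3]},
    {"xyz": [0,0.001,0.135],"angular": [0,0,-3.3]},
    {"xyz": [0,0.001,0.142],"angular": [0,0,-3.3]},
    {"xyz": [0,0.001,0.142],"angular": [0,0,-3.3]},
    {"xyz": [0,0.001,0.142],"angular": [0,0,-3.3]},
  ],
)

```text
clock: 15.55
position: [0.4517, -0.1176, -0.022]
ee_rot: [-0.006, 1.0, 0.0, 0.001]
ft_force: [0.4, -0.4, 0.3]
grip_width: 0.6
grasp_force: 0.0
```

carry_out(
  motion=[
    {"xyz": [0,0,0],"angular": [0,0,0]},
    {"xyz": [0,0,0],"angular": [0,0,0]},
    {"xyz": [0,0,0],"angular": [0,0,0]},
    {"xyz": [0,0,0],"angular": [0,0,0]},
    {"xyz": [0,0,0],"angular": [0,0,0]},
  ],
  hand=0.2,
  grip_force=40,
)

```text
clock: 16.05
position: [0.4515, -0.1174, -0.0221]
ee_rot: [-0.006, 1.0, 0.0, 0.001]
ft_force: [-3.4, 1.5, 8.6]
grip_width: 0.337
grasp_force: 38.8
```

carry_out(
  motion=[
    {"xyz": [0,0,-0.01],"angular": [0,0,0]},
    {"xyz": [0,0,-0.04],"angular": [0,0,0]},
    {"xyz": [0,0,-0.08],"angular": [0,0,0]},
    {"xyz": [0,0,-0.12],"angular": [0,0,0]},
    {"xyz": [0,0,-0.15],"angular": [0,0,0]},
    {"xyz": [0,0,-0.15],"angular": [0,0,0]},
    {"xyz": [0,0,-0.15],"angular": [0,0,0]},
  ],
)

```text
clock: 16.75
position: [0.4511, -0.1172, 0.1275]
ee_rot: [-0.007, 1.0, 0.001, 0.001]
ft_force: [0.3, -0.2, -0.4]
grip_width: 0.338
grasp_force: 39.8
```

```bash
python3 -c "
from h import *
plan((*mix(-59,64),126,78),(*mix(-59,64),40,78))"
```

```text
now [ 451.1 -117.2  127.5] psi -179.2 t 16.8 F [ 0.3 -0.2 -0.4] w 0.338 gf 39.8 q [-0.84  0.01  1.03  2.   -0.01  1.13  1.77]
(np.float64(509.3), np.float64(332.1), 126, 78) -> [-0.0641  0.4485  0.0024] [  0.2  -0.  102.8] rows 12
(np.float64(509.3), np.float64(332.1), 40, 78) -> [0.    0.    0.086] [0. 0. 0.] rows 2
```

carry_out(
  motion=[
    {"xyz": [-0.0641,0.4485,0],"angular": [0,0,102.8]},
    {"xyz": [-0.0641,0.4485,0],"angular": [0,0,102.8]},
    {"xyz": [-0.0641,0.4485,0],"angular": [0,0,102.8]},
    {"xyz": [-0.0641,0.4485,0],"angular": [0,0,102.8]},
    {"xyz": [-0.0641,0.4485,0],"angular": [0,0,102.8]},
    {"xyz": [-0.0641,0.4485,0],"angular": [0,0,102.8]},
    {"xyz": [-0.0641,0.4485,0],"angular": [0,0,102.8]},
    {"xyz": [-0.0641,0.4485,0],"angular": [0,0,102.8]},
    {"xyz": [-0.0641,0.4485,0],"angular": [0,0,102.8]},
    {"xyz": [-0.0641,0.4485,0],"angular": [0,0,102.8]},
    {"xyz": [-0.0641,0.4485,0],"angular": [0,0,102.8]},
    {"xyz": [-0.0641,0.4485,0],"angular": [0,0,102.8]},
  ],
)

```text
clock: 17.95
position: [0.5084, 0.3317, 0.1248]
ee_rot: [0.759, 0.651, -0.002, 0.001]
ft_force: [-0.1, -0.3, 0.5]
grip_width: 0.335
grasp_force: 39.8
```

carry_out(
  motion=[
    {"xyz": [0,0,0],"angular": [0,0,0]},
    {"xyz": [0,0,0],"angular": [0,0,0]},
    {"xyz": [0,0,0],"angular": [0,0,0]},
  ],
)

```text
clock: 18.25
position: [0.509, 0.3313, 0.1265]
ee_rot: [0.757, 0.654, -0.0, -0.0]
ft_force: [-0.0, 0.1, -1.4]
grip_width: 0.334
grasp_force: 39.8
```

```bash
python3 -c "
from h import *
plan((*mix(-59,64),40,78))
s=shot('side');hsv=cv2.cvtColor(s['img'],cv2.COLOR_RGB2HSV);H,S=hsv[:,:,0],hsv[:,:,1]
cv2.imwrite('pics/m3.png',cv2.resize(s['img'][240:400,240:400,::-1],None,fx=3,fy=3))
print([np.round(proj(s,np.r_[mix(-59,y),165]/1000)) for y in(11.5,116.5)])
red=(S>90)&((H<8)|(H>165))
k=cv2.connectedComponentsWithStats((red[240:420,250:400]).astype(np.uint8)); print(k[2][1:],k[3][1:]+[250,240])"
```

```text
now [509.  331.3 126.5] psi 81.7 t 18.2 F [-0.   0.1 -1.4] w 0.334 gf 39.8 q [-1.31  0.45  0.86  1.64 -0.36  1.21 -0.52]
(np.float64(509.3), np.float64(332.1), 40, 78) -> [0.0009 0.0002 0.0865] [-0.   0.   3.7] rows 2
[array([326., 293.]), array([313., 326.])]
[[ 84  47   6   2  10]
 [ 68  54   7   2  12]
 [ 80  68   6   8  28]
 [ 60  75  12  12 121]
 [ 68 136   1   1   1]] [[336.9        287.6       ]
 [321.41666667 294.58333333]
 [332.89285714 311.75      ]
 [315.52892562 320.54545455]
 [318.         376.        ]]
```

carry_out(
  motion=[
    {"xyz": [0,0,0.02],"angular": [0,0,3.5]},
    {"xyz": [0,0,0.045],"angular": [0,0,3.5]},
    {"xyz": [0,0,0.06],"angular": [0,0,3.5]},
    {"xyz": [0,0,0.07],"angular": [0,0,3.5]},
    {"xyz": [0,0,0.078],"angular": [0,0,3.5]},
    {"xyz": [0,0,0.082],"angular": [0,0,3.5]},
    {"xyz": [0,0,0.084],"angular": [0,0,3.5]},
    {"xyz": [0,0,0.084],"angular": [0,0,3.5]},
    {"xyz": [0,0,0.084],"angular": [0,0,3.5]},
  ],
)

```text
clock: 19.2
position: [0.5094, 0.3319, 0.0435]
ee_rot: [0.777, 0.629, 0.0, -0.0]
ft_force: [0.4, 0.2, -0.4]
grip_width: 0.331
grasp_force: 39.9
```

carry_out(
  motion=[
    {"xyz": [0,0,0.001],"angular": [0,0,0]},
    {"xyz": [0,0,0.002],"angular": [0,0,0]},
    {"xyz": [0,0,0.002],"angular": [0,0,0]},
    {"xyz": [0,0,0.002],"angular": [0,0,0]},
  ],
)

```text
clock: 19.6
position: [0.5091, 0.3317, 0.0411]
ee_rot: [0.777, 0.629, 0.0, -0.0]
ft_force: [-0.5, -0.0, 0.3]
grip_width: 0.334
grasp_force: 39.9
```

carry_out(
  motion=[
    {"xyz": [0,0,0.001],"angular": [0,0,0]},
    {"xyz": [0,0,0.002],"angular": [0,0,0]},
    {"xyz": [0,0,0.002],"angular": [0,0,0]},
    {"xyz": [0,0,0.002],"angular": [0,0,0]},
  ],
)

```text
clock: 20.0
position: [0.5092, 0.3318, 0.0391]
ee_rot: [0.777, 0.629, 0.0, -0.0]
ft_force: [-0.5, -0.5, 1.8]
grip_width: 0.333
grasp_force: 41.4
```

Light contact at 39 mm. Releasing, then over to tube 3.

carry_out(
  motion=[
    {"xyz": [0,0,0],"angular": [0,0,0]},
    {"xyz": [0,0,0],"angular": [0,0,0]},
    {"xyz": [0,0,0],"angular": [0,0,0]},
    {"xyz": [0,0,-0.03],"angular": [0,0,0]},
    {"xyz": [0,0,-0.07],"angular": [0,0,0]},
    {"xyz": [0,0,-0.11],"angular": [0,0,0]},
    {"xyz": [0,0,-0.11],"angular": [0,0,0]},
    {"xyz": [0,0,-0.11],"angular": [0,0,0]},
  ],
  hand=0.6,
)

```text
clock: 20.8
position: [0.5094, 0.3321, 0.1495]
ee_rot: [0.777, 0.629, 0.001, -0.0]
ft_force: [-1.5, -0.5, -1.0]
grip_width: 0.598
grasp_force: 0.0
```

Run:
```python
from h import *
c=shot('top'); im=c['img'].astype(int); d=np.abs(im-np.array([180,180,194])).max(2)
print(rects(c,d>30,(385,258,416,308),.018,30))
for x0,x1 in((398,406),): 
    for v in range(260,308,4): print(v,im[v,394:412].min(1))
plan((447,-182,120,175))
```

```text
[(447.6, -181.2, 107.5, 32.7, -6.2)]
260 [185 182 178 171 165 161 162 163 164 166 169 171 171 173 176 179 184 183]
264 [183 177 158 123  92  85  90  95  98  99  98  90  83  80 101 140 170 181]
268 [184 177 154 114  83  78  83  88  90  91  86  81  77  83 114 152 176 183]
272 [182 173 146  99  54  40  37  41  39  39  35  34  45  84 134 169 180 180]
276 [181 178 179 186 199 211 216 219 217 211 200 185 166 155 162 177 182 183]
280 [184 183 188 201 217 225 230 231 229 225 217 202 182 172 172 180 183 183]
284 [184 187 192 207 219 227 230 231 227 222 214 198 179 172 174 181 183 184]
288 [181 186 196 212 222 228 231 230 226 220 210 193 176 173 179 184 183 184]
292 [166 147 137 137 141 146 150 150 148 141 131 124 130 154 176 183 185 184]
296 [159 123 103 111 123 132 136 136 135 134 125 128 149 168 177 183 182 182]
300 [154 112  75  60  52  51  47  46  40  40  53  93 142 172 184 187 187 185]
304 [181 182 182 182 179 180 181 180 181 181 181 182 184 183 184 184 183 183]
now [508.8 331.8 148.4] psi 78.0 t 20.9 F [-0.2 -0.2 -0. ] w 0.601 gf 0.0 q [-1.33  0.44  0.89  1.62 -0.35  1.26 -0.59]
(447, -182, 120, 175) -> [-0.5154  0.0465  0.0284] [ -0.  -0. -97.] rows 12
```

carry_out(
  motion=[
    {"xyz": [-0.5154,0.0465,0],"angular": [0,0,-97]},
    {"xyz": [-0.5154,0.0465,0],"angular": [0,0,-97]},
    {"xyz": [-0.5154,0.0465,0],"angular": [0,0,-97]},
    {"xyz": [-0.5154,0.0465,0],"angular": [0,0,-97]},
    {"xyz": [-0.5154,0.0465,0],"angular": [0,0,-97]},
    {"xyz": [-0.5154,0.0465,0],"angular": [0,0,-97]},
    {"xyz": [-0.5154,0.0465,0],"angular": [0,0,-97]},
    {"xyz": [-0.5154,0.0465,0],"angular": [0,0,-97]},
    {"xyz": [-0.5154,0.0465,0],"angular": [0,0,-97]},
    {"xyz": [-0.5154,0.0465,0],"angular": [0,0,-97]},
    {"xyz": [-0.5154,0.0465,0],"angular": [0,0,-97]},
    {"xyz": [-0.5154,0.0465,0],"angular": [0,0,-97]},
  ],
)

```text
clock: 22.05
position: [0.4458, -0.1848, 0.1481]
ee_rot: [0.053, 0.999, -0.0, -0.001]
ft_force: [0.2, 0.7, -0.3]
grip_width: 0.602
grasp_force: 0.0
```

carry_out(
  motion=[
    {"xyz": [0,0,0.03],"angular": [0,0,0]},
    {"xyz": [0,0,0.03],"angular": [0,0,0]},
    {"xyz": [0,0,0.03],"angular": [0,0,0]},
    {"xyz": [0,0,0.03],"angular": [0,0,0]},
  ],
)

```text
clock: 22.45
position: [0.4475, -0.1819, 0.1196]
ee_rot: [0.054, 0.999, 0.0, 0.0]
ft_force: [-0.6, -0.5, -0.4]
grip_width: 0.592
grasp_force: 0.0
```

Run:
```python
from h import *
plan((447.5,-181.5,-22,174.5))
c=shot('top'); im=c['img'].astype(int)
hsv=cv2.cvtColor(c['img'],cv2.COLOR_RGB2HSV);H,S=hsv[:,:,0],hsv[:,:,1]
m=(S>70)|(im.min(2)>190)
for q in rects(c,m,(178,235,270,285),.076,60): v=np.array(q[:2])-O;print('tube',v@MX,v@MY,q)
```

```text
now [ 447.5 -181.9  119.6] psi 173.8 t 22.4 F [-0.6 -0.5 -0.4] w 0.592 gf 0.0 q [-0.83  0.15  1.22  1.98 -0.15  1.12  1.92]
(447.5, -181.5, -22, 174.5) -> [1.000e-04 4.000e-04 1.416e-01] [ 0.   0.  -0.7] rows 3
tube -57.948734057010874 -62.83561268253723 (484.8, 207.6, 105.6, 27.8, 77.2)
tube -60.083019933996695 60.45337637891668 (507.5, 328.8, 103.8, 27.8, 80.0)
```

carry_out(
  motion=[
    {"xyz": [0,0,0.03],"angular": [0,0,-0.7]},
    {"xyz": [0,0,0.07],"angular": [0,0,-0.7]},
    {"xyz": [0,0,0.1],"angular": [0,0,-0.7]},
    {"xyz": [0,0,0.125],"angular": [0,0,-0.7]},
    {"xyz": [0,0,0.135],"angular": [0,0,-0.7]},
    {"xyz": [0,0,0.142],"angular": [0,0,-0.7]},
    {"xyz": [0,0,0.142],"angular": [0,0,-0.7]},
    {"xyz": [0,0,0.142],"angular": [0,0,-0.7]},
  ],
)

```text
clock: 23.3
position: [0.4482, -0.1821, -0.0219]
ee_rot: [0.048, 0.999, 0.0, 0.001]
ft_force: [0.4, -0.4, -0.9]
grip_width: 0.599
grasp_force: 0.0
```

carry_out(
  motion=[
    {"xyz": [0,0,0],"angular": [0,0,0]},
    {"xyz": [0,0,0],"angular": [0,0,0]},
    {"xyz": [0,0,0],"angular": [0,0,0]},
    {"xyz": [0,0,0],"angular": [0,0,0]},
    {"xyz": [0,0,0],"angular": [0,0,0]},
  ],
  hand=0.2,
  grip_force=40,
)

```text
clock: 23.8
position: [0.448, -0.182, -0.0221]
ee_rot: [0.048, 0.999, 0.0, 0.001]
ft_force: [-1.6, 0.7, 9.0]
grip_width: 0.335
grasp_force: 38.8
```

carry_out(
  motion=[
    {"xyz": [0,0,-0.01],"angular": [0,0,0]},
    {"xyz": [0,0,-0.04],"angular": [0,0,0]},
    {"xyz": [0,0,-0.08],"angular": [0,0,0]},
    {"xyz": [0,0,-0.12],"angular": [0,0,0]},
    {"xyz": [0,0,-0.15],"angular": [0,0,0]},
    {"xyz": [0,0,-0.15],"angular": [0,0,0]},
    {"xyz": [0,0,-0.15],"angular": [0,0,0]},
  ],
)

```text
clock: 24.5
position: [0.4477, -0.1815, 0.1274]
ee_rot: [0.047, 0.999, 0.001, 0.001]
ft_force: [0.4, -0.8, -1.0]
grip_width: 0.336
grasp_force: 39.9
```

```bash
python3 -c "
from h import *
plan((*mix(21,0),126,78.4),(*mix(21,0),40,78.4))"
```

```text
now [ 447.7 -181.5  127.4] psi 174.6 t 24.5 F [ 0.4 -0.8 -1. ] w 0.336 gf 39.9 q [-0.87  0.13  1.26  1.97 -0.14  1.14  1.92]
(np.float64(574.8), np.float64(253.3), 126, 78.4) -> [-0.0853  0.4449  0.0023] [ 0.1 -0.  96.2] rows 12
(np.float64(574.8), np.float64(253.3), 40, 78.4) -> [0.    0.    0.086] [0. 0. 0.] rows 2
```

carry_out(
  motion=[
    {"xyz": [-0.0853,0.4449,0],"angular": [0,0,96.2]},
    {"xyz": [-0.0853,0.4449,0],"angular": [0,0,96.2]},
    {"xyz": [-0.0853,0.4449,0],"angular": [0,0,96.2]},
    {"xyz": [-0.0853,0.4449,0],"angular": [0,0,96.2]},
    {"xyz": [-0.0853,0.4449,0],"angular": [0,0,96.2]},
    {"xyz": [-0.0853,0.4449,0],"angular": [0,0,96.2]},
    {"xyz": [-0.0853,0.4449,0],"angular": [0,0,96.2]},
    {"xyz": [-0.0853,0.4449,0],"angular": [0,0,96.2]},
    {"xyz": [-0.0853,0.4449,0],"angular": [0,0,96.2]},
    {"xyz": [-0.0853,0.4449,0],"angular": [0,0,96.2]},
    {"xyz": [-0.0853,0.4449,0],"angular": [0,0,96.2]},
    {"xyz": [-0.0853,0.4449,0],"angular": [0,0,96.2]},
  ],
)

```text
clock: 25.7
position: [0.5742, 0.2524, 0.1247]
ee_rot: [0.777, 0.629, -0.002, 0.0]
ft_force: [0.1, -1.6, -0.5]
grip_width: 0.336
grasp_force: 39.9
```

carry_out(
  motion=[
    {"xyz": [0,0,0],"angular": [0,0,0]},
    {"xyz": [0,0,0],"angular": [0,0,0]},
    {"xyz": [0,0,0],"angular": [0,0,0]},
  ],
)

```text
clock: 26.0
position: [0.5746, 0.2523, 0.1265]
ee_rot: [0.775, 0.632, -0.0, -0.0]
ft_force: [-0.3, 0.2, -0.1]
grip_width: 0.338
grasp_force: 39.9
```

```bash
python3 -c "
from h import *
plan((*mix(21,0),40,78.4))
s=shot('side');hsv=cv2.cvtColor(s['img'],cv2.COLOR_RGB2HSV);H,S=hsv[:,:,0],hsv[:,:,1]
print([np.round(proj(s,np.r_[mix(21,y),165]/1000)) for y in(-52.5,52.5)])
red=(S>90)&((H<8)|(H>165))
k=cv2.connectedComponentsWithStats((red[220:420,250:400]).astype(np.uint8)); print(k[2][1:],k[3][1:]+[250,220])"
```

```text
now [574.6 252.3 126.5] psi 78.4 t 26.0 F [-0.3  0.2 -0.1] w 0.338 gf 39.9 q [-1.32  0.71  1.24  1.6  -0.69  1.34 -0.19]
(np.float64(574.8), np.float64(253.3), 40, 78.4) -> [0.0011 0.0001 0.0865] [-0.  0. -0.] rows 2
[array([300., 269.]), array([286., 299.])]
[[ 44  50   4   1   4]
 [ 85  67   8   4  12]
 [ 33  69  12  11 102]
 [ 75  86  11  10  80]
 [ 70 103  10   4  20]
 [ 61 124  11  11 102]
 [ 68 156   1   1   1]] [[295.5        270.        ]
 [338.33333333 288.25      ]
 [287.99019608 293.85294118]
 [330.1625     310.        ]
 [324.75       324.05      ]
 [315.62745098 348.89215686]
 [318.         376.        ]]
```

carry_out(
  motion=[
    {"xyz": [0.001,0,0.02],"angular": [0,0,0]},
    {"xyz": [0.001,0,0.045],"angular": [0,0,0]},
    {"xyz": [0.001,0,0.06],"angular": [0,0,0]},
    {"xyz": [0.001,0,0.07],"angular": [0,0,0]},
    {"xyz": [0.001,0,0.078],"angular": [0,0,0]},
    {"xyz": [0.001,0,0.082],"angular": [0,0,0]},
    {"xyz": [0.001,0,0.085],"angular": [0,0,0]},
    {"xyz": [0.001,0,0.085],"angular": [0,0,0]},
    {"xyz": [0.001,0,0.085],"angular": [0,0,0]},
  ],
)

```text
clock: 26.95
position: [0.5752, 0.2537, 0.0425]
ee_rot: [0.775, 0.631, 0.0, -0.0]
ft_force: [0.5, -0.3, 0.1]
grip_width: 0.337
grasp_force: 39.9
```

carry_out(
  motion=[
    {"xyz": [0,0,0.001],"angular": [0,0,0]},
    {"xyz": [0,0,0.002],"angular": [0,0,0]},
    {"xyz": [0,0,0.002],"angular": [0,0,0]},
    {"xyz": [0,0,0.002],"angular": [0,0,0]},
  ],
)

```text
clock: 27.35
position: [0.575, 0.2537, 0.0401]
ee_rot: [0.775, 0.631, 0.0, -0.0]
ft_force: [-1.1, 0.8, -0.4]
grip_width: 0.333
grasp_force: 39.9
```

carry_out(
  motion=[
    {"xyz": [0,0,0.001],"angular": [0,0,0]},
    {"xyz": [0,0,0.0015],"angular": [0,0,0]},
    {"xyz": [0,0,0.0015],"angular": [0,0,0]},
    {"xyz": [0,0,0.0015],"angular": [0,0,0]},
  ],
)

```text
clock: 27.75
position: [0.5751, 0.2536, 0.0391]
ee_rot: [0.775, 0.631, 0.0, -0.0]
ft_force: [-1.4, 0.3, 6.1]
grip_width: 0.333
grasp_force: 43.3
```

carry_out(
  motion=[
    {"xyz": [0,0,0],"angular": [0,0,0]},
    {"xyz": [0,0,0],"angular": [0,0,0]},
    {"xyz": [0,0,0],"angular": [0,0,0]},
    {"xyz": [0,0,-0.03],"angular": [0,0,0]},
    {"xyz": [0,0,-0.07],"angular": [0,0,0]},
    {"xyz": [0,0,-0.11],"angular": [0,0,0]},
    {"xyz": [0,0,-0.11],"angular": [0,0,0]},
    {"xyz": [0,0,-0.11],"angular": [0,0,0]},
  ],
  hand=0.6,
)

```text
clock: 28.55
position: [0.5752, 0.2538, 0.149]
ee_rot: [0.775, 0.632, 0.001, -0.0]
ft_force: [-0.2, -0.8, 0.0]
grip_width: 0.599
grasp_force: 0.0
```

Run:
```python
from h import *
c=shot('top'); im=c['img'].astype(int)
plan((520,-380.5,150,94),(520,-380.5,-3,94))
```

```text
now [574.6 253.8 147.8] psi 78.3 t 28.6 F [-0.4  0.5 -1. ] w 0.601 gf 0.0 q [-1.32  0.69  1.25  1.57 -0.67  1.37 -0.2 ]
(520, -380.5, 150, 94) -> [-0.6322  0.0748 -0.0023] [ -0.1  -0.  -15.7] rows 13
(520, -380.5, -3, 94) -> [0.    0.    0.153] [0. 0. 0.] rows 4
```

carry_out(
  motion=[
    {"xyz": [-0.632,0.075,-0.002],"angular": [0,0,-15.7]},
    {"xyz": [-0.632,0.075,-0.002],"angular": [0,0,-15.7]},
    {"xyz": [-0.632,0.075,-0.002],"angular": [0,0,-15.7]},
    {"xyz": [-0.632,0.075,-0.002],"angular": [0,0,-15.7]},
    {"xyz": [-0.632,0.075,-0.002],"angular": [0,0,-15.7]},
    {"xyz": [-0.632,0.075,-0.002],"angular": [0,0,-15.7]},
    {"xyz": [-0.632,0.075,-0.002],"angular": [0,0,-15.7]},
    {"xyz": [-0.632,0.075,-0.002],"angular": [0,0,-15.7]},
    {"xyz": [-0.632,0.075,-0.002],"angular": [0,0,-15.7]},
    {"xyz": [-0.632,0.075,-0.002],"angular": [0,0,-15.7]},
    {"xyz": [-0.632,0.075,-0.002],"angular": [0,0,-15.7]},
    {"xyz": [-0.632,0.075,-0.002],"angular": [0,0,-15.7]},
  ],
  hand=0.5,
)

```text
clock: 29.8
position: [0.5227, -0.3453, 0.1486]
ee_rot: [0.682, 0.732, -0.0, -0.001]
ft_force: [1.3, 0.6, 0.7]
grip_width: 0.497
grasp_force: 0.0
```

carry_out(
  motion=[
    {"xyz": [0,0,0],"angular": [0,0,0]},
    {"xyz": [0,0,0],"angular": [0,0,0]},
    {"xyz": [0,0,0],"angular": [0,0,0]},
  ],
)

```text
clock: 30.1
position: [0.5239, -0.3426, 0.1491]
ee_rot: [0.681, 0.732, 0.0, -0.001]
ft_force: [0.2, 1.3, 0.2]
grip_width: 0.501
grasp_force: 0.0
```

Run:
```python
from h import *
plan((519.5,-380.5,60,94),(519.5,-380.5,-4,94))
c=shot('top'); im=c['img'].astype(int)
hsv=cv2.cvtColor(c['img'],cv2.COLOR_RGB2HSV);H,S=hsv[:,:,0],hsv[:,:,1]
m=(S>70)|(im.min(2)>190)
for q in rects(c,m,(178,205,270,285),.076,60): v=np.array(q[:2])-O;print('tube',v@MX,v@MY,q)
print('cass rib',rects(c,(S>110)&(H>95)&(H<130),(448,200,520,310),.037,20)); print('tub',rects(c,(H>18)&(H<35)&(S>80),(295,155,425,240),.075))
s=shot('side');hsv=cv2.cvtColor(s['img'],cv2.COLOR_RGB2HSV);H,S=hsv[:,:,0],hsv[:,:,1]
print('rib side',rects(s,(S>110)&(H>95)&(H<130),(295,165,375,200),.037,6))
cv2.imwrite('pics/m4.png',np.hstack([cv2.resize(c['img'][170:310,130:300,::-1],(400,330)),cv2.resize(s['img'][130:250,240:385,::-1],(399,330))]))
```

```text
now [ 523.9 -342.6  149.1] psi 94.1 t 30.1 F [0.2 1.3 0.2] w 0.501 gf 0.0 q [-0.27  0.59  1.1   1.57 -0.54  1.32  0.98]
(519.5, -380.5, 60, 94) -> [-0.0376 -0.0069  0.0891] [-0.1 -0.1  0.1] rows 2
(519.5, -380.5, -4, 94) -> [0.    0.    0.064] [0. 0. 0.] rows 2
tube -57.948734057010874 -62.83561268253723 (484.8, 207.6, 105.6, 27.8, 77.2)
tube -60.083019933996695 60.45337637891668 (507.5, 328.8, 103.8, 27.8, 80.0)
tube 22.264753957648548 -1.0443807760435737 (575.8, 252.0, 107.2, 27.5, 76.4)
cass rib [(520.0, -381.8, 54.8, 5.9, -84.2), (593.0, -375.5, 47.4, 6.6, -82.9)]
tub [(652.8, -73.6, 260.8, 157.1, 85.2)]
rib side []
```

View pics/m4.png

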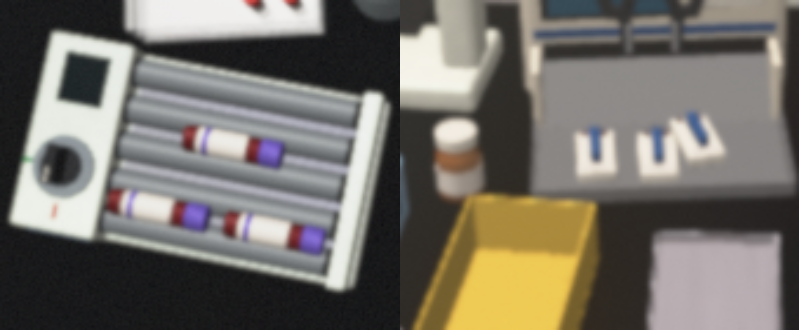

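All three tubes lie properly in their grooves. In the side crop the low-x cassette has been knocked closer to the middle one, with its rib at (697,130). I'll re-measure it from the side view, calibrated against the other two.

Run:
```python
from h import *
s=camera('side');hsv=cv2.cvtColor(s['img'],cv2.COLOR_RGB2HSV);H,S=hsv[:,:,0],hsv[:,:,1]; im=s['img'].astype(int)
print('rib',rects(s,(im[:,:,2]-im[:,:,0]>35),(295,160,375,200),.037,4))
print('white',rects(s,(im.min(2)>165),(295,160,375,200),.02,20))
c=camera('top');im=c['img'].astype(int)
print('top rib',rects(c,(im[:,:,2]-im[:,:,0]>60),(448,195,520,310),.037,8))
```

```text
rib [(521.8, -382.0, 54.6, 6.6, -86.9), (596.9, -382.6, 61.0, 6.6, -85.1), (476.7, -420.4, 58.4, 10.6, -75.3)]
white [(595.7, -384.4, 95.4, 47.1, -82.1), (497.7, -402.8, 121.3, 105.2, -78.9)]
top rib [(520.2, -381.7, 54.9, 6.6, -83.5), (593.1, -374.2, 44.9, 7.6, -82.3)]
```

Run:
```python
from h import *
plan((475,-418.5,60,105),(475,-418.5,2,105))
```

```text
now [ 524.4 -342.4  150.1] psi 94.2 t 30.3 F [ 0.1  2.1 -0.4] w 0.497 gf 0.0 q [-0.27  0.59  1.11  1.57 -0.54  1.32  0.98]
(475, -418.5, 60, 105) -> [-0.0724 -0.0548  0.09  ] [ -0.   -0.  -10.8] rows 3
(475, -418.5, 2, 105) -> [0.    0.    0.058] [0. 0. 0.] rows 2
```

carry_out(
  motion=[
    {"xyz": [-0.0724,-0.0548,0],"angular": [0,0,-10.8]},
    {"xyz": [-0.0724,-0.0548,0],"angular": [0,0,-10.8]},
    {"xyz": [-0.0724,-0.0548,0.03],"angular": [0,0,-10.8]},
    {"xyz": [-0.0724,-0.0548,0.07],"angular": [0,0,-10.8]},
    {"xyz": [-0.0724,-0.0548,0.09],"angular": [0,0,-10.8]},
    {"xyz": [-0.0724,-0.0548,0.09],"angular": [0,0,-10.8]},
    {"xyz": [-0.0724,-0.0548,0.09],"angular": [0,0,-10.8]},
  ],
  hand=0.37,
)

```text
clock: 31.0
position: [0.4745, -0.4199, 0.0611]
ee_rot: [0.61, 0.793, -0.0, 0.0]
ft_force: [-0.5, 0.4, -0.1]
grip_width: 0.37
grasp_force: 0.0
```

Run:
```python
from h import *
plan((475,-418.5,0,105))
s=camera('side')
cv2.imwrite('pics/c1.png',cv2.resize(s['img'][120:220,290:390,::-1],None,fx=5,fy=5,interpolation=cv2.INTER_CUBIC))
```

```text
now [ 474.5 -419.9   61.1] psi 104.9 t 31.0 F [-0.5  0.4 -0.1] w 0.37 gf 0.0 q [-0.05  0.66  0.98  1.64 -0.59  1.17  1.34]
(475, -418.5, 0, 105) -> [0.0012 0.0008 0.0611] [-0.   0.  -0.1] rows 2
```

View pics/c1.png

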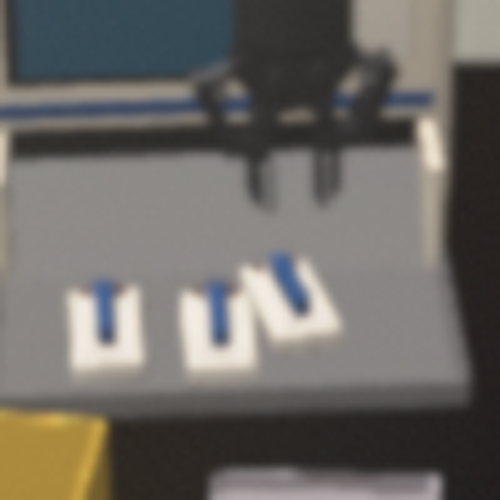

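The fingertips at crop (268,205) and (325,200) sit centred over the knocked cassette's rib at (289,282). Descending.

carry_out(
  motion=[
    {"xyz": [0.001,0.001,0.02],"angular": [0,0,0]},
    {"xyz": [0.001,0.001,0.04],"angular": [0,0,0]},
    {"xyz": [0.001,0.001,0.053],"angular": [0,0,0]},
    {"xyz": [0.001,0.001,0.059],"angular": [0,0,0]},
    {"xyz": [0.001,0.001,0.062],"angular": [0,0,0]},
    {"xyz": [0.001,0.001,0.064],"angular": [0,0,0]},
    {"xyz": [0.001,0.001,0.064],"angular": [0,0,0]},
    {"xyz": [0.001,0.001,0.064],"angular": [0,0,0]},
  ],
)

```text
clock: 31.85
position: [0.4749, -0.4193, -0.0031]
ee_rot: [0.61, 0.792, 0.0, 0.0]
ft_force: [0.4, -0.0, -0.2]
grip_width: 0.374
grasp_force: 0.0
```

carry_out(
  motion=[
    {"xyz": [0,0,0],"angular": [0,0,0]},
    {"xyz": [0,0,0],"angular": [0,0,0]},
    {"xyz": [0,0,0],"angular": [0,0,0]},
    {"xyz": [0,0,0],"angular": [0,0,0]},
    {"xyz": [0,0,0],"angular": [0,0,0]},
  ],
  hand=0.0,
  grip_force=40,
)

```text
clock: 32.35
position: [0.4749, -0.4192, -0.0032]
ee_rot: [0.61, 0.792, 0.0, 0.0]
ft_force: [-0.7, 1.2, 5.8]
grip_width: 0.151
grasp_force: 40.2
```

carry_out(
  motion=[
    {"xyz": [0,0,-0.01],"angular": [0,0,0]},
    {"xyz": [0,0,-0.04],"angular": [0,0,0]},
    {"xyz": [0,0,-0.08],"angular": [0,0,0]},
    {"xyz": [0,0,-0.12],"angular": [0,0,0]},
    {"xyz": [0,0,-0.15],"angular": [0,0,0]},
    {"xyz": [0,0,-0.15],"angular": [0,0,0]},
    {"xyz": [0,0,-0.15],"angular": [0,0,0]},
  ],
  grip_force=60,
)

```text
clock: 33.05
position: [0.4747, -0.419, 0.1467]
ee_rot: [0.61, 0.792, 0.0, 0.0]
ft_force: [-0.1, 0.7, -0.9]
grip_width: 0.143
grasp_force: 59.2
```

Run:
```python
from h import *
plan((634,-13,147,85.2),(634,-13,4,85.2))
c=shot('top');im=c['img'].astype(int);hsv=cv2.cvtColor(c['img'],cv2.COLOR_RGB2HSV);H,S=hsv[:,:,0],hsv[:,:,1]
print('tub',rects(c,(H>18)&(H<35)&(S>80),(285,145,435,250),.075))
```

```text
now [ 474.7 -419.   146.7] psi 104.8 t 33.0 F [-0.1  0.7 -0.9] w 0.143 gf 59.2 q [-0.09  0.58  1.05  1.55 -0.51  1.31  1.29]
(634, -13, 147, 85.2) -> [ 3.518e-01  2.578e-01 -1.000e-04] [ 0.  -0.  19.6] rows 9
(634, -13, 4, 85.2) -> [0.    0.    0.143] [0. 0. 0.] rows 3
tub [(652.9, -73.7, 260.7, 156.8, 85.2)]
```

carry_out(
  motion=[
    {"xyz": [0.352,0.258,0],"angular": [0,0,19.6]},
    {"xyz": [0.352,0.258,0],"angular": [0,0,19.6]},
    {"xyz": [0.352,0.258,0],"angular": [0,0,19.6]},
    {"xyz": [0.352,0.258,0],"angular": [0,0,19.6]},
    {"xyz": [0.352,0.258,0],"angular": [0,0,19.6]},
    {"xyz": [0.352,0.258,0],"angular": [0,0,19.6]},
    {"xyz": [0.352,0.258,0],"angular": [0,0,19.6]},
    {"xyz": [0.352,0.258,0],"angular": [0,0,19.6]},
    {"xyz": [0.352,0.258,0],"angular": [0,0,19.6]},
    {"xyz": [0.352,0.258,0],"angular": [0,0,19.6]},
    {"xyz": [0.352,0.258,0],"angular": [0,0,19.6]},
    {"xyz": [0.352,0.258,0],"angular": [0,0,19.6]},
  ],
)

```text
clock: 34.3
position: [0.6332, -0.0143, 0.1457]
ee_rot: [0.737, 0.676, -0.001, -0.0]
ft_force: [0.8, -0.0, -0.5]
grip_width: 0.146
grasp_force: 59.2
```

Run:
```python
from h import *
plan((634,-13,4,85.2))
s=shot('side')
for n,x,y,z in(('tub c',0,0,75),('a',-70,-125,75),('b',70,-125,75),('c',70,125,75),('d',-70,125,75)):
    a=np.radians(-4.8);p=np.array([657,-75])+x*np.array([np.cos(a),np.sin(a)])+y*np.array([-np.sin(a),np.cos(a)]); print(n,np.round(proj(s,np.r_[p,z]/1000)))
cv2.imwrite('pics/d1.png',cv2.resize(s['img'][150:300,225:375,::-1],None,fx=4,fy=4))
```

```text
now [633.2 -14.3 145.7] psi 85.1 t 34.3 F [ 0.8 -0.  -0.5] w 0.146 gf 59.2 q [-0.83  0.64  1.15  1.55 -0.6   1.34  0.3 ]
(634, -13, 4, 85.2) -> [0.0015 0.0009 0.1417] [-0.1  0.  -0.1] rows 3
tub c [279. 228.]
a [311. 204.]
b [265. 201.]
c [244. 254.]
d [295. 258.]
```

View pics/d1.png

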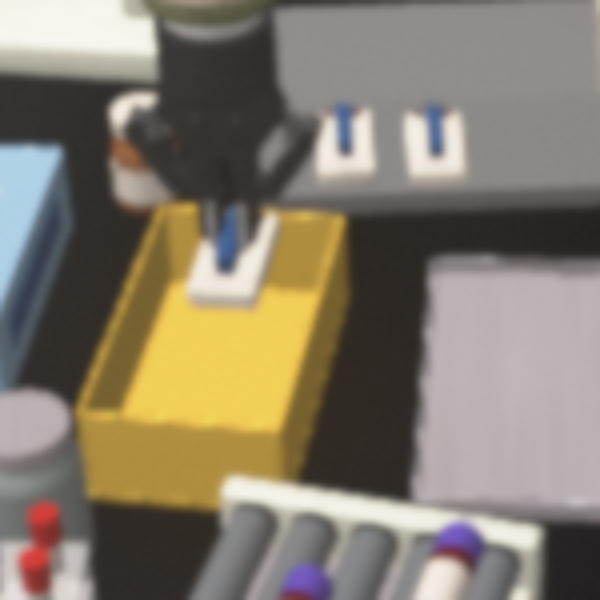

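The cassette is held aligned, and the tub rim corners at crop (345,212) and (285,432) match the prediction. Lowering and releasing.

carry_out(
  motion=[
    {"xyz": [0.001,0.001,0.03],"angular": [0,0,0]},
    {"xyz": [0.001,0.001,0.07],"angular": [0,0,0]},
    {"xyz": [0.001,0.001,0.1],"angular": [0,0,0]},
    {"xyz": [0.001,0.001,0.125],"angular": [0,0,0]},
    {"xyz": [0.001,0.001,0.138],"angular": [0,0,0]},
    {"xyz": [0.001,0.001,0.143],"angular": [0,0,0]},
    {"xyz": [0.001,0.001,0.143],"angular": [0,0,0]},
    {"xyz": [0.001,0.001,0.143],"angular": [0,0,0]},
  ],
)

```text
clock: 35.15
position: [0.6359, -0.0122, 0.0047]
ee_rot: [0.736, 0.677, 0.001, 0.0]
ft_force: [-0.2, -0.1, 0.6]
grip_width: 0.142
grasp_force: 59.2
```

carry_out(
  motion=[
    {"xyz": [0,0,0],"angular": [0,0,0]},
    {"xyz": [0,0,0],"angular": [0,0,0]},
    {"xyz": [0,0,0],"angular": [0,0,0]},
    {"xyz": [0,0,-0.03],"angular": [0,0,0]},
    {"xyz": [0,0,-0.07],"angular": [0,0,0]},
    {"xyz": [0,0,-0.11],"angular": [0,0,0]},
    {"xyz": [0,0,-0.14],"angular": [0,0,0]},
    {"xyz": [0,0,-0.14],"angular": [0,0,0]},
    {"xyz": [0,0,-0.14],"angular": [0,0,0]},
  ],
  hand=0.37,
)

```text
clock: 36.05
position: [0.6354, -0.0117, 0.1437]
ee_rot: [0.736, 0.677, 0.001, 0.0]
ft_force: [0.0, -0.2, -0.3]
grip_width: 0.373
grasp_force: 0.0
```

Run:
```python
from h import *
c=shot('top');im=c['img'].astype(int)
print('top rib',rects(c,(im[:,:,2]-im[:,:,0]>60),(448,195,520,310),.037,8))
s=shot('side');im=s['img'].astype(int)
print('rib',rects(s,(im[:,:,2]-im[:,:,0]>35),(295,160,375,200),.037,4))
plan((520,-381,146,95),(520,-381,-3,95))
```

```text
top rib [(520.1, -380.5, 52.3, 6.6, -83.5), (593.8, -379.3, 55.2, 7.6, -82.3)]
rib [(521.6, -379.1, 60.5, 6.6, -86.9), (595.2, -382.7, 61.0, 9.9, -85.0)]
now [634.6 -11.5 142.3] psi 85.2 t 36.1 F [-0.   0.3 -0.3] w 0.368 gf 0.0 q [-0.83  0.65  1.15  1.55 -0.6   1.34  0.3 ]
(520, -381, 146, 95) -> [-0.3777 -0.0834 -0.0037] [-0.1 -0.  -9.8] rows 8
(520, -381, -3, 95) -> [0.    0.    0.149] [0. 0. 0.] rows 3
```

Cassette 2 next: the ribs measure (520,-380.5) yaw -86 and (594,-379.5) yaw -83.

carry_out(
  motion=[
    {"xyz": [-0.378,-0.083,-0.004],"angular": [0,0,-9.3]},
    {"xyz": [-0.378,-0.083,-0.004],"angular": [0,0,-9.3]},
    {"xyz": [-0.378,-0.083,-0.004],"angular": [0,0,-9.3]},
    {"xyz": [-0.378,-0.083,-0.004],"angular": [0,0,-9.3]},
    {"xyz": [-0.378,-0.083,-0.004],"angular": [0,0,-9.3]},
    {"xyz": [-0.378,-0.083,-0.004],"angular": [0,0,-9.3]},
    {"xyz": [-0.378,-0.083,-0.004],"angular": [0,0,-9.3]},
    {"xyz": [-0.378,-0.083,-0.004],"angular": [0,0,-9.3]},
    {"xyz": [-0.378,-0.083,-0.004],"angular": [0,0,-9.3]},
    {"xyz": [-0.378,-0.083,-0.004],"angular": [0,0,-9.3]},
    {"xyz": [-0.378,-0.083,-0.004],"angular": [0,0,-9.3]},
    {"xyz": [-0.378,-0.083,-0.004],"angular": [0,0,-9.3]},
  ],
)

```text
clock: 37.35
position: [0.5219, -0.3798, 0.1468]
ee_rot: [0.678, 0.735, 0.0, -0.001]
ft_force: [-0.0, 0.2, 0.6]
grip_width: 0.369
grasp_force: 0.0
```

Run:
```python
from h import *
plan((520,-380.5,-3,94.5))
s=shot('side');im=s['img'].astype(int)
print('rib',rects(s,(im[:,:,2]-im[:,:,0]>35),(295,160,375,200),.037,4))
```

```text
now [ 521.9 -379.8  146.8] psi 94.7 t 37.4 F [-0.   0.2  0.6] w 0.369 gf 0.0 q [-0.17  0.63  1.08  1.52 -0.56  1.34  1.04]
(520, -380.5, -3, 94.5) -> [-0.0007 -0.0019  0.1498] [-0.  -0.1  0.2] rows 3
rib [(521.6, -379.1, 60.5, 6.6, -86.9), (596.9, -382.6, 61.0, 6.6, -85.1)]
```

carry_out(
  motion=[
    {"xyz": [-0.001,-0.0015,0.03],"angular": [0,0,0]},
    {"xyz": [-0.001,-0.0015,0.07],"angular": [0,0,0]},
    {"xyz": [-0.001,-0.0015,0.11],"angular": [0,0,0]},
    {"xyz": [-0.001,-0.0015,0.135],"angular": [0,0,0]},
    {"xyz": [-0.001,-0.0015,0.145],"angular": [0,0,0]},
    {"xyz": [-0.001,-0.0015,0.15],"angular": [0,0,0]},
    {"xyz": [-0.001,-0.0015,0.15],"angular": [0,0,0]},
    {"xyz": [-0.001,-0.0015,0.15],"angular": [0,0,0]},
  ],
)

```text
clock: 38.2
position: [0.5202, -0.3832, -0.0012]
ee_rot: [0.679, 0.734, 0.0, 0.001]
ft_force: [-0.4, -0.3, -0.7]
grip_width: 0.368
grasp_force: 0.0
```

carry_out(
  motion=[
    {"xyz": [0,0,0],"angular": [0,0,0]},
    {"xyz": [0,0,0],"angular": [0,0,0]},
    {"xyz": [0,0,0],"angular": [0,0,0]},
    {"xyz": [0,0,0],"angular": [0,0,0]},
    {"xyz": [0,0,0],"angular": [0,0,0]},
  ],
  hand=0.0,
  grip_force=60,
)

```text
clock: 38.7
position: [0.5202, -0.3832, -0.0013]
ee_rot: [0.679, 0.734, 0.0, 0.001]
ft_force: [-0.7, 0.8, 7.0]
grip_width: 0.139
grasp_force: 60.9
```

carry_out(
  motion=[
    {"xyz": [0,0,-0.01],"angular": [0,0,0]},
    {"xyz": [0,0,-0.04],"angular": [0,0,0]},
    {"xyz": [0,0,-0.08],"angular": [0,0,0]},
    {"xyz": [0,0,-0.12],"angular": [0,0,0]},
    {"xyz": [0,0,-0.15],"angular": [0,0,0]},
    {"xyz": [0,0,-0.15],"angular": [0,0,0]},
    {"xyz": [0,0,-0.15],"angular": [0,0,0]},
  ],
)

```text
clock: 39.4
position: [0.5197, -0.3828, 0.1482]
ee_rot: [0.679, 0.734, 0.0, 0.001]
ft_force: [0.4, 0.1, -0.9]
grip_width: 0.138
grasp_force: 60.0
```

Run:
```python
from h import *
plan((624,-133,147,85.2),(624,-133,4,85.2))
c=shot('top');hsv=cv2.cvtColor(c['img'],cv2.COLOR_RGB2HSV);H,S=hsv[:,:,0],hsv[:,:,1];im=c['img'].astype(int)
print('tub',rects(c,(H>18)&(H<35)&(S>80),(285,145,435,250),.075),'white in tub',rects(c,im.min(2)>150,(305,165,415,235),.02))
```

```text
now [ 519.7 -382.8  148.2] psi 94.5 t 39.4 F [ 0.4  0.1 -0.9] w 0.138 gf 60.0 q [-0.17  0.63  1.08  1.52 -0.56  1.34  1.04]
(624, -133, 147, 85.2) -> [0.2409 0.1237 0.0013] [0.1 0.  9.3] rows 6
(624, -133, 4, 85.2) -> [0.    0.    0.143] [0. 0. 0.] rows 3
tub [(652.8, -73.7, 261.4, 157.1, 85.2)] white in tub [(634.3, -12.2, 91.7, 48.5, 84.7)]
```

carry_out(
  motion=[
    {"xyz": [0.241,0.124,0],"angular": [0,0,9.3]},
    {"xyz": [0.241,0.124,0],"angular": [0,0,9.3]},
    {"xyz": [0.241,0.124,0],"angular": [0,0,9.3]},
    {"xyz": [0.241,0.124,0],"angular": [0,0,9.3]},
    {"xyz": [0.241,0.124,0],"angular": [0,0,9.3]},
    {"xyz": [0.241,0.124,0],"angular": [0,0,9.3]},
    {"xyz": [0.241,0.124,0],"angular": [0,0,9.3]},
    {"xyz": [0.241,0.124,0],"angular": [0,0,9.3]},
    {"xyz": [0.241,0.124,0],"angular": [0,0,9.3]},
  ],
)

```text
clock: 40.35
position: [0.6231, -0.1343, 0.1469]
ee_rot: [0.737, 0.676, -0.001, -0.0]
ft_force: [-0.6, -1.1, -0.7]
grip_width: 0.136
grasp_force: 60.0
```

carry_out(
  motion=[
    {"xyz": [0,0,0.03],"angular": [0,0,0]},
    {"xyz": [0,0,0.07],"angular": [0,0,0]},
    {"xyz": [0,0,0.1],"angular": [0,0,0]},
    {"xyz": [0,0,0.125],"angular": [0,0,0]},
    {"xyz": [0,0,0.138],"angular": [0,0,0]},
    {"xyz": [0,0,0.143],"angular": [0,0,0]},
    {"xyz": [0,0,0.143],"angular": [0,0,0]},
    {"xyz": [0,0,0.143],"angular": [0,0,0]},
  ],
)

```text
clock: 41.15
position: [0.6248, -0.1333, 0.0056]
ee_rot: [0.736, 0.677, 0.0, 0.001]
ft_force: [-0.3, -0.7, -0.7]
grip_width: 0.144
grasp_force: 60.0
```

Run:
```python
from h import *
plan((624,-133,147,85.2))
```

```text
now [ 624.8 -133.3    5.6] psi 85.2 t 41.1 F [-0.3 -0.7 -0.7] w 0.144 gf 60.0 q [-0.57  0.78  1.01  1.66 -0.72  1.12  0.56]
(624, -133, 147, 85.2) -> [ 0.0002 -0.0006 -0.1414] [ 0.1  0.  -0. ] rows 3
```

carry_out(
  motion=[
    {"xyz": [0,0,0],"angular": [0,0,0]},
    {"xyz": [0,0,0],"angular": [0,0,0]},
    {"xyz": [0,0,0],"angular": [0,0,0]},
    {"xyz": [0,0,-0.03],"angular": [0,0,0]},
    {"xyz": [0,0,-0.07],"angular": [0,0,0]},
    {"xyz": [0,0,-0.11],"angular": [0,0,0]},
    {"xyz": [0,0,-0.14],"angular": [0,0,0]},
    {"xyz": [0,0,-0.14],"angular": [0,0,0]},
    {"xyz": [0,0,-0.14],"angular": [0,0,0]},
  ],
  hand=0.37,
)

```text
clock: 42.05
position: [0.6244, -0.1326, 0.1447]
ee_rot: [0.736, 0.677, 0.001, 0.0]
ft_force: [-0.9, 0.7, -1.0]
grip_width: 0.366
grasp_force: 0.0
```

Run:
```python
from h import *
c=shot('top');im=c['img'].astype(int)
print('top rib',rects(c,(im[:,:,2]-im[:,:,0]>60),(448,195,520,310),.037,8))
plan((594,-380,146,97),(594,-380,-3,97))
```

```text
top rib [(593.6, -379.3, 55.2, 7.6, -82.9)]
now [ 623.9 -132.3  143.7] psi 85.2 t 42.1 F [-0.9  0.3 -0.3] w 0.367 gf 0.0 q [-0.63  0.65  1.14  1.54 -0.6   1.34  0.49]
(594, -380, 146, 97) -> [-0.2493 -0.0092 -0.0024] [ -0.   -0.  -11.8] rows 5
(594, -380, -3, 97) -> [0.    0.    0.149] [0. 0. 0.] rows 3
```

carry_out(
  motion=[
    {"xyz": [-0.249,-0.009,-0.002],"angular": [0,0,-11.8]},
    {"xyz": [-0.249,-0.009,-0.002],"angular": [0,0,-11.8]},
    {"xyz": [-0.249,-0.009,-0.002],"angular": [0,0,-11.8]},
    {"xyz": [-0.249,-0.009,-0.002],"angular": [0,0,-11.8]},
    {"xyz": [-0.249,-0.009,-0.002],"angular": [0,0,-11.8]},
    {"xyz": [-0.249,-0.009,-0.002],"angular": [0,0,-11.8]},
    {"xyz": [-0.249,-0.009,-0.002],"angular": [0,0,-11.8]},
    {"xyz": [-0.249,-0.009,-0.002],"angular": [0,0,-11.8]},
    {"xyz": [-0.249,-0.009,-0.002],"angular": [0,0,-11.8]},
  ],
)

```text
clock: 43.0
position: [0.5954, -0.378, 0.1457]
ee_rot: [0.661, 0.75, 0.0, -0.001]
ft_force: [0.3, -0.3, -0.5]
grip_width: 0.369
grasp_force: 0.0
```

Run:
```python
from h import *
plan((594,-380,-3,97))
s=shot('side');im=s['img'].astype(int)
print('rib',rects(s,(im[:,:,2]-im[:,:,0]>35),(295,160,375,200),.037,4))
```

```text
now [ 595.4 -378.   145.7] psi 97.2 t 43.0 F [ 0.3 -0.3 -0.5] w 0.369 gf 0.0 q [-0.1   0.74  1.01  1.33 -0.62  1.4   1.01]
(594, -380, -3, 97) -> [-0.002  -0.0016  0.1487] [-0.  -0.1  0.2] rows 3
rib [(596.9, -382.6, 61.0, 6.6, -85.1)]
```

carry_out(
  motion=[
    {"xyz": [-0.001,-0.001,0.03],"angular": [0,0,0]},
    {"xyz": [-0.001,-0.001,0.07],"angular": [0,0,0]},
    {"xyz": [-0.001,-0.001,0.11],"angular": [0,0,0]},
    {"xyz": [-0.001,-0.001,0.135],"angular": [0,0,0]},
    {"xyz": [-0.001,-0.001,0.145],"angular": [0,0,0]},
    {"xyz": [-0.001,-0.001,0.149],"angular": [0,0,0]},
    {"xyz": [-0.001,-0.001,0.149],"angular": [0,0,0]},
    {"xyz": [-0.001,-0.001,0.149],"angular": [0,0,0]},
  ],
)

```text
clock: 43.85
position: [0.5943, -0.3816, -0.001]
ee_rot: [0.662, 0.749, 0.0, 0.001]
ft_force: [-0.0, -0.3, -0.2]
grip_width: 0.365
grasp_force: 0.0
```

carry_out(
  motion=[
    {"xyz": [0,0,0],"angular": [0,0,0]},
    {"xyz": [0,0,0],"angular": [0,0,0]},
    {"xyz": [0,0,0],"angular": [0,0,0]},
    {"xyz": [0,0,0],"angular": [0,0,0]},
    {"xyz": [0,0,0],"angular": [0,0,0]},
  ],
  hand=0.0,
  grip_force=60,
)

```text
clock: 44.35
position: [0.5942, -0.3816, -0.0011]
ee_rot: [0.662, 0.749, 0.0, 0.001]
ft_force: [-0.7, 1.9, 6.0]
grip_width: 0.139
grasp_force: 61.2
```

carry_out(
  motion=[
    {"xyz": [0,0,-0.01],"angular": [0,0,0]},
    {"xyz": [0,0,-0.04],"angular": [0,0,0]},
    {"xyz": [0,0,-0.08],"angular": [0,0,0]},
    {"xyz": [0,0,-0.12],"angular": [0,0,0]},
    {"xyz": [0,0,-0.15],"angular": [0,0,0]},
    {"xyz": [0,0,-0.15],"angular": [0,0,0]},
    {"xyz": [0,0,-0.15],"angular": [0,0,0]},
  ],
)

```text
clock: 45.05
position: [0.5936, -0.3814, 0.1482]
ee_rot: [0.663, 0.749, 0.0, 0.001]
ft_force: [-0.3, 0.3, -0.9]
grip_width: 0.141
grasp_force: 60.3
```

Run:
```python
from h import *
plan((684,-77,147,85.2),(684,-77,4,85.2))
c=shot('top');hsv=cv2.cvtColor(c['img'],cv2.COLOR_RGB2HSV);H,S=hsv[:,:,0],hsv[:,:,1];im=c['img'].astype(int)
print('tub',rects(c,(H>18)&(H<35)&(S>80),(285,145,435,250),.075),'white in tub',rects(c,im.min(2)>150,(305,165,415,235),.02))
```

```text
now [ 593.6 -381.4  148.2] psi 97.0 t 45.0 F [-0.3  0.3 -0.9] w 0.141 gf 60.3 q [-0.1   0.74  1.01  1.33 -0.62  1.4   1.01]
(684, -77, 147, 85.2) -> [0.2911 0.1268 0.0013] [ 0.1  0.  11.8] rows 7
(684, -77, 4, 85.2) -> [0.    0.    0.143] [0. 0. 0.] rows 3
tub [(653.0, -73.6, 260.8, 156.9, 85.1)] white in tub [(623.1, -131.6, 92.0, 48.3, 85.4), (634.3, -12.2, 91.7, 48.5, 84.7)]
```

carry_out(
  motion=[
    {"xyz": [0.291,0.127,0],"angular": [0,0,11.8]},
    {"xyz": [0.291,0.127,0],"angular": [0,0,11.8]},
    {"xyz": [0.291,0.127,0],"angular": [0,0,11.8]},
    {"xyz": [0.291,0.127,0],"angular": [0,0,11.8]},
    {"xyz": [0.291,0.127,0],"angular": [0,0,11.8]},
    {"xyz": [0.291,0.127,0],"angular": [0,0,11.8]},
    {"xyz": [0.291,0.127,0],"angular": [0,0,11.8]},
    {"xyz": [0.291,0.127,0],"angular": [0,0,11.8]},
    {"xyz": [0.291,0.127,0],"angular": [0,0,11.8]},
    {"xyz": [0.291,0.127,0],"angular": [0,0,11.8]},
  ],
)

```text
clock: 46.1
position: [0.6831, -0.079, 0.147]
ee_rot: [0.737, 0.676, -0.001, -0.0]
ft_force: [-0.3, 0.1, -0.1]
grip_width: 0.143
grasp_force: 60.3
```

carry_out(
  motion=[
    {"xyz": [0,0,0.03],"angular": [0,0,0]},
    {"xyz": [0,0,0.07],"angular": [0,0,0]},
    {"xyz": [0,0,0.1],"angular": [0,0,0]},
    {"xyz": [0,0,0.125],"angular": [0,0,0]},
    {"xyz": [0,0,0.138],"angular": [0,0,0]},
    {"xyz": [0,0,0.143],"angular": [0,0,0]},
    {"xyz": [0,0,0.143],"angular": [0,0,0]},
    {"xyz": [0,0,0.143],"angular": [0,0,0]},
  ],
)

```text
clock: 46.9
position: [0.6847, -0.0774, 0.0058]
ee_rot: [0.736, 0.677, 0.001, 0.001]
ft_force: [-0.0, 0.1, -0.8]
grip_width: 0.145
grasp_force: 60.3
```

Run:
```python
from h import *
plan((684,-77,4,85.2))
```

```text
now [684.7 -77.4   5.8] psi 85.2 t 46.9 F [-0.   0.1 -0.8] w 0.145 gf 60.3 q [-0.58  0.86  0.98  1.51 -0.75  1.18  0.45]
(684, -77, 4, 85.2) -> [ 0.0003 -0.0008  0.0018] [ 0.1 -0.  -0. ] rows 1
```

carry_out(
  motion=[
    {"xyz": [0,0,0],"angular": [0,0,0]},
    {"xyz": [0,0,0],"angular": [0,0,0]},
    {"xyz": [0,0,0],"angular": [0,0,0]},
    {"xyz": [0,0,-0.03],"angular": [0,0,0]},
    {"xyz": [0,0,-0.07],"angular": [0,0,0]},
    {"xyz": [0,0,-0.12],"angular": [0,0,0]},
    {"xyz": [0,0,-0.16],"angular": [0,0,0]},
    {"xyz": [0,0,-0.19],"angular": [0,0,0]},
    {"xyz": [0,0,-0.19],"angular": [0,0,0]},
    {"xyz": [0,0,-0.19],"angular": [0,0,0]},
  ],
  hand=0.33,
)

```text
clock: 47.9
position: [0.6842, -0.0769, 0.1948]
ee_rot: [0.736, 0.677, 0.001, 0.0]
ft_force: [-0.2, -0.4, -0.5]
grip_width: 0.331
grasp_force: 0.0
```

Run:
```python
from h import *
out=[]
for n,box in(('top',(140,222,175,258)),('side',(278,345,318,388))):
    c=shot(n);im=c['img'].astype(int);g=im.min(2);x0,y0,x1,y1=box
    m=((g<150)&(im.max(2)-g<40)).astype(np.uint8); k=np.zeros_like(m);k[y0:y1,x0:x1]=m[y0:y1,x0:x1]
    q=max(cv2.findContours(k,cv2.RETR_EXTERNAL,cv2.CHAIN_APPROX_NONE)[0],key=cv2.contourArea)
    P=np.array([onz(c,*p[0],.075)[:2] for p in q],np.float32)*1000
    ce,r=cv2.minEnclosingCircle(P); e=cv2.fitEllipse(P); v=np.array(e[0])-O
    print(n,'disc@75',np.round(ce,1),round(r,1),np.round(e[0],1),np.round(e[1],1),'mixer',v@MX,v@MY)
    print(' dark@107',rects(c,g<55,box,.107,20),'dark@114',rects(c,g<55,box,.114,20))
    a=cv2.resize(c['img'][y0-6:y1+6,x0-6:x1+6,::-1],(390,390),interpolation=cv2.INTER_CUBIC)
    for z in(84,114):
        u,w=proj(c,np.r_[mix(-36,170),z]/1000); cv2.circle(a,(int((u-x0+6.5)*390/(x1-x0+12)),int((w-y0+6.5)*390/(y1-y0+12))),4,(0,0,255) if z==114 else (0,255,0),-1)
    out.append(a)
cv2.imwrite('pics/knob.png',np.hstack(out))
c=camera('top');im=c['img'].astype(int);print('white in tub',rects(c,im.min(2)>150,(305,165,415,235),.02))
plan()
```

```text
top disc@75 [554.6 432.5] 30.6 [554.7 432.7] [56.1 59.3] mixer -34.778207189910056 171.7607999207073
 dark@107 [(552.2, 421.5, 34.2, 29.5, 1.2)] dark@114 [(551.6, 418.8, 33.9, 29.3, 1.2)]
side disc@75 [555.2 407. ] 56.6 [554.3 408. ] [ 70.6 107.6] mixer -30.157126844333675 147.45867753206574
 dark@107 [(552.5, 447.4, 44.3, 33.5, -83.6), (518.6, 397.4, 25.9, 13.0, -85.7)] dark@114 [(551.5, 453.1, 44.0, 33.3, -83.6), (517.9, 403.5, 25.7, 12.9, -85.7)]
white in tub [(620.8, -155.0, 47.2, 44.5, 89.6), (665.3, -30.8, 252.3, 130.3, -25.7)]
now [683.5 -76.5 192.9] psi 85.2 t 48.0 F [-0.6 -0.6  0.6] w 0.328 gf 0.0 q [-0.62  0.71  1.11  1.33 -0.62  1.48  0.36]
```

View pics/knob.png

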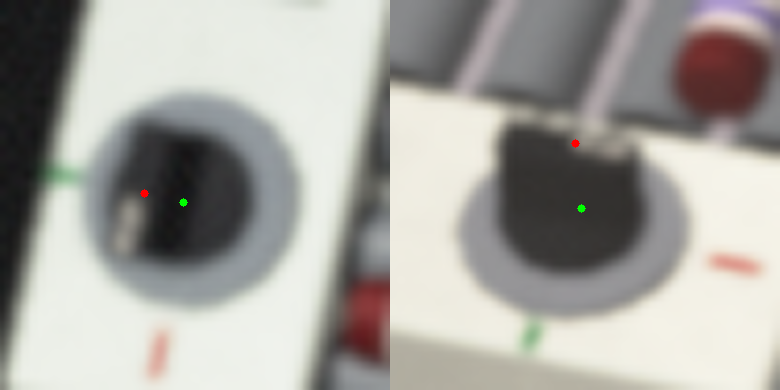

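The dial centre is at mixer (-35,172), world about (554,433). The bar lies along the mixer's x with the pointer towards the red mark, and green is a quarter turn clockwise. All three cassettes are out of the catch tray. Moving to the knob.

Run:
```python
from h import *
print(mix(-35.5,172)); plan((554,433,180,168.4),(554,433,64,168.4))
```

```text
[554.  433.1]
now [683.5 -76.5 192.9] psi 85.2 t 48.0 F [-0.6 -0.6  0.6] w 0.328 gf 0.0 q [-0.62  0.71  1.11  1.33 -0.62  1.48  0.36]
(554, 433, 180, 168.4) -> [ 0.4969 -0.1715  0.0135] [ -0.1  -0.1 -83.2] rows 11
(554, 433, 64, 168.4) -> [0.    0.    0.116] [0. 0. 0.] rows 3
```

carry_out(
  motion=[
    {"xyz": [0.497,-0.1715,0],"angular": [0,0,-83.2]},
    {"xyz": [0.497,-0.1715,0],"angular": [0,0,-83.2]},
    {"xyz": [0.497,-0.1715,0],"angular": [0,0,-83.2]},
    {"xyz": [0.497,-0.1715,0],"angular": [0,0,-83.2]},
    {"xyz": [0.497,-0.1715,0],"angular": [0,0,-83.2]},
    {"xyz": [0.497,-0.1715,0],"angular": [0,0,-83.2]},
    {"xyz": [0.497,-0.1715,0],"angular": [0,0,-83.2]},
    {"xyz": [0.497,-0.1715,0],"angular": [0,0,-83.2]},
    {"xyz": [0.497,-0.1715,0],"angular": [0,0,-83.2]},
    {"xyz": [0.497,-0.1715,0],"angular": [0,0,-83.2]},
    {"xyz": [0.497,-0.1715,0],"angular": [0,0,-83.2]},
    {"xyz": [0.497,-0.1715,0],"angular": [0,0,-83.2]},
  ],
  hand=0.5,
)

```text
clock: 49.25
position: [0.5511, 0.4382, 0.1921]
ee_rot: [0.097, 0.995, -0.0, -0.002]
ft_force: [-0.2, -0.5, -0.3]
grip_width: 0.499
grasp_force: 0.0
```

carry_out(
  motion=[
    {"xyz": [0,0,0],"angular": [0,0,0]},
    {"xyz": [0,0,0],"angular": [0,0,0]},
    {"xyz": [0,0,0],"angular": [0,0,0]},
  ],
)

```text
clock: 49.55
position: [0.5553, 0.431, 0.1944]
ee_rot: [0.102, 0.995, -0.0, -0.0]
ft_force: [0.1, -0.6, 0.1]
grip_width: 0.502
grasp_force: 0.0
```

Run:
```python
from h import *
plan((554,433,120,168.4),(554,433,64,168.4))
c=shot('top');im=c['img'].astype(int);print('white in tub',rects(c,im.min(2)>150,(305,165,415,235),.02))
```

```text
now [555.3 431.  194.4] psi 168.3 t 49.5 F [ 0.1 -0.6  0.1] w 0.502 gf 0.0 q [-1.22  0.61  0.8   1.27 -0.43  1.43  0.91]
(554, 433, 120, 168.4) -> [0.0017 0.0017 0.0744] [-0.  -0.  -0.1] rows 2
(554, 433, 64, 168.4) -> [0.    0.    0.056] [0. 0. 0.] rows 2
white in tub [(655.7, -74.5, 211.3, 103.1, 84.7)]
```

carry_out(
  motion=[
    {"xyz": [0.0015,0.0018,0.03],"angular": [0,0,0]},
    {"xyz": [0.0015,0.0018,0.07],"angular": [0,0,0]},
    {"xyz": [0.0015,0.0018,0.09],"angular": [0,0,0]},
    {"xyz": [0.0015,0.0018,0.105],"angular": [0,0,0]},
    {"xyz": [0.0015,0.0018,0.115],"angular": [0,0,0]},
    {"xyz": [0.0015,0.0018,0.123],"angular": [0,0,0]},
    {"xyz": [0.0015,0.0018,0.13],"angular": [0,0,0]},
    {"xyz": [0.0015,0.0018,0.13],"angular": [0,0,0]},
    {"xyz": [0.0015,0.0018,0.13],"angular": [0,0,0]},
  ],
)

```text
clock: 50.5
position: [0.5538, 0.4349, 0.065]
ee_rot: [0.101, 0.995, 0.0, 0.0]
ft_force: [0.6, 0.3, -0.5]
grip_width: 0.499
grasp_force: 0.0
```

carry_out(
  motion=[
    {"xyz": [0,0,0],"angular": [0,0,0]},
    {"xyz": [0,0,0],"angular": [0,0,0]},
    {"xyz": [0,0,0],"angular": [0,0,0]},
    {"xyz": [0,0,0],"angular": [0,0,0]},
    {"xyz": [0,0,0],"angular": [0,0,0]},
  ],
  hand=0.0,
  grip_force=40,
)

```text
clock: 51.0
position: [0.5536, 0.4343, 0.0652]
ee_rot: [0.101, 0.995, 0.0, -0.0]
ft_force: [-3.5, -1.8, 5.6]
grip_width: 0.152
grasp_force: 40.4
```

```bash
python3 -c "
from h import *
o=get_obs();print(o['torque']);plan((554,433,64,78.4))"
```

```text
[-0.62178668  0.62859826 -0.01512719]
now [553.6 434.3  65.2] psi 168.4 t 51.0 F [-3.5 -1.8  5.6] w 0.152 gf 40.4 q [-1.21  0.71  0.74  1.41 -0.49  1.21  0.95]
(554, 433, 64, 78.4) -> [-0.0007 -0.0012  0.0012] [-0. -0. 90.] rows 11
```

carry_out(
  motion=[
    {"xyz": [0,0,0],"angular": [0,0,8]},
    {"xyz": [0,0,0],"angular": [0,0,16]},
    {"xyz": [0,0,0],"angular": [0,0,24]},
    {"xyz": [0,0,0],"angular": [0,0,32]},
    {"xyz": [0,0,0],"angular": [0,0,40]},
    {"xyz": [0,0,0],"angular": [0,0,48]},
    {"xyz": [0,0,0],"angular": [0,0,56]},
    {"xyz": [0,0,0],"angular": [0,0,64]},
    {"xyz": [0,0,0],"angular": [0,0,72]},
    {"xyz": [0,0,0],"angular": [0,0,80]},
    {"xyz": [0,0,0],"angular": [0,0,88]},
    {"xyz": [0,0,0],"angular": [0,0,90]},
  ],
)

```text
clock: 52.2
position: [0.5571, 0.4364, 0.0653]
ee_rot: [0.776, 0.63, 0.004, 0.002]
ft_force: [16.4, 7.1, -7.7]
grip_width: 0.153
grasp_force: 39.2
```

carry_out(
  motion=[
    {"xyz": [0,0,0],"angular": [0,0,0]},
    {"xyz": [0,0,0],"angular": [0,0,0]},
    {"xyz": [0,0,0],"angular": [0,0,0]},
  ],
)

```text
clock: 52.5
position: [0.5571, 0.4364, 0.0654]
ee_rot: [0.775, 0.632, 0.004, 0.001]
ft_force: [18.2, 9.1, -8.2]
grip_width: 0.156
grasp_force: 39.1
```

```bash
python3 -c "
from h import *
o=get_obs();print(o['torque']);plan((554,433,64,78.4))"
```

```text
[ 1.67534609 -3.86704502  0.01865668]
now [557.1 436.4  65.4] psi 78.4 t 52.5 F [18.2  9.1 -8.2] w 0.156 gf 39.1 q [-1.37  0.85  1.05  1.42 -0.75  1.29 -0.47]
(554, 433, 64, 78.4) -> [-0.004  -0.0023  0.0014] [ 0.4 -0.3  0. ] rows 1
```

carry_out(
  motion=[
    {"xyz": [0,0,0],"angular": [0,0,0]},
    {"xyz": [0,0,0],"angular": [0,0,0]},
    {"xyz": [0,0,0],"angular": [0,0,0]},
    {"xyz": [0,0,-0.03],"angular": [0,0,0]},
    {"xyz": [0,0,-0.07],"angular": [0,0,0]},
    {"xyz": [0,0,-0.12],"angular": [0,0,0]},
    {"xyz": [0,0,-0.16],"angular": [0,0,0]},
    {"xyz": [0,0,-0.16],"angular": [0,0,0]},
  ],
  hand=0.5,
)

```text
clock: 53.3
position: [0.5555, 0.435, 0.2308]
ee_rot: [0.775, 0.632, 0.004, 0.0]
ft_force: [-0.8, -0.6, 0.5]
grip_width: 0.496
grasp_force: 0.0
```

carry_out(
  motion=[
    {"xyz": [-0.3,0,0],"angular": [0,0,0]},
    {"xyz": [-0.3,0,0],"angular": [0,0,0]},
    {"xyz": [-0.3,0,0],"angular": [0,0,0]},
    {"xyz": [-0.3,0,0],"angular": [0,0,0]},
    {"xyz": [-0.3,0,0],"angular": [0,0,0]},
    {"xyz": [-0.3,0,0],"angular": [0,0,0]},
    {"xyz": [-0.3,0,0],"angular": [0,0,0]},
    {"xyz": [-0.3,0,0],"angular": [0,0,0]},
    {"xyz": [-0.3,0,0],"angular": [0,0,0]},
  ],
)

```text
clock: 54.2
position: [0.4929, 0.1422, 0.2242]
ee_rot: [0.774, 0.633, -0.0, -0.0]
ft_force: [-0.1, -0.4, 0.5]
grip_width: 0.498
grasp_force: 0.0
```

Run:
```python
from h import *
plan()
c=shot('top');s=shot('side')
im=c['img'].astype(int);S=cv2.cvtColor(c['img'],cv2.COLOR_RGB2HSV)[:,:,1]
for q in rects(c,(S>70)|(im.min(2)>190),(178,205,270,285),.076,60): v=np.array(q[:2])-O;print('tube',v@MX,v@MY,q)
print('dark top',rects(c,im.min(2)<45,(140,222,175,258),.114,10))
a=cv2.resize(c['img'][216:264,134:182,::-1],(384,384),interpolation=cv2.INTER_CUBIC);b=cv2.resize(s['img'][150:400,190:400,::-1],(323,384))
cv2.imwrite('pics/fin.png',np.hstack([a,b]))
```

```text
now [492.9 142.2 224.2] psi 78.5 t 54.2 F [-0.1 -0.4  0.5] w 0.498 gf 0.0 q [-1.57  0.13  1.32  1.77 -0.13  1.35 -0.43]
tube -97.98904588008082 -10.007841301271064 (456.2, 267.4, 64.0, 22.0, 89.7)
tube -15.137224584426745 26.497441987494312 (544.7, 286.5, 105.7, 31.8, -75.5)
tube -25.856843711558373 -52.57303142558979 (518.3, 211.2, 126.2, 9.6, 11.3)
tube -17.309131348367483 -71.33753550526517 (522.9, 191.1, 125.7, 9.2, 12.0)
dark top [(549.1, 418.7, 29.3, 14.4, 89.5)]
```

View pics/fin.png

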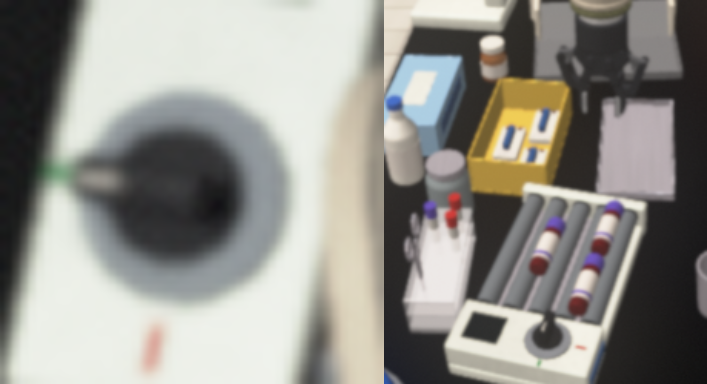

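The pointer is at the green mark (crop (85,178), mark at (58,172)). The three tubes lie in their grooves and the three cassettes are in the tub. A numeric check of the knob angle before handing in.

Run:
```python
from h import *
c=camera('top');g=c['img'].astype(int).min(2)
K=mix(-35.5,172)
for a in(80,85,90,95,100):
    t=np.radians(-11.6+180-a); d=np.array([np.cos(t),np.sin(t)])
    print(a,[np.round(proj(c,np.r_[K+r*d,114]/1000),1) for r in(21,-21)])
for v in range(232,248): print(v,g[v,140:168])
```

```text
80 [array([141.6, 238.8]), array([158.7, 239.2])]
85 [array([141.7, 238.1]), array([158.7, 239.9])]
90 [array([141.8, 237.3]), array([158.5, 240.7])]
95 [array([142. , 236.6]), array([158.3, 241.4])]
100 [array([142.3, 235.9]), array([158.1, 242.2])]
232 [103 170 214 227 227 220 203 172 152 142 129 115 105  94  87  85  83  87
  92 101 115 130 139 145 145 147 153 182]
233 [115 179 217 225 221 208 178 156 142 127 109  87  74  65  60  58  61  61
  64  70  85 107 127 140 145 147 149 164]
234 [124 180 212 214 198 176 149 136 126 106  84  63  56  54  54  52  54  53
  55  54  63  78 103 127 141 145 147 148]
235 [128 175 189 173 148 125 113 108  98  80  62  51  51  50  48  53  51  52
  53  52  54  63  78 109 131 143 145 146]
236 [113 147 153 129 105  93  89  87  76  64  52  49  50  50  51  49  52  51
  52  49  52  55  61  90 122 140 145 146]
237 [100 120 125 117 115 118 117 111  93  72  57  55  53  53  53  51  49  52
  49  48  48  50  57  76 110 135 144 145]
238 [133 145 134 121 128 137 139 135 112  83  61  56  57  57  56  57  56  53
  47  43  40  42  48  65  99 133 144 145]
239 [170 185 160
[... 354 characters left out ...]
222 203 167 139 117  88  59  48  44  44  45  43  48  43  45  41
  36  26  24  26  36  66 104 133 146 147]
243 [221 228 224 210 175 152 134 107  75  53  46  47  45  45  46  43  42  42
  37  36  31  35  50  81 115 140 146 147]
244 [224 229 226 214 184 158 142 120  92  63  51  49  47  49  48  49  46  45
  44  43  43  45  65  99 130 143 146 146]
245 [227 228 227 217 196 167 149 132 108  80  61  51  52  49  48  48  48  47
  50  50  48  59  86 117 139 147 146 146]
246 [227 229 228 223 209 180 155 140 124 103  80  64  56  51  51  49  49  52
  53  55  65  84 111 134 143 146 145 148]
247 [228 229 229 226 217 194 165 148 138 125 108  90  76  65  60  58  58  61
  65  80  96 114 133 143 147 147 147 161]
```

The pointer row (~238) and the bar's far end (~240.7) match a 90° turn. Handing in.

```bash
python3 -c "
from h import *
print(hand_in())"
```

```text
the job is handed in; nothing more can be done
None
```

I handed the job in at about 54 s: all three purple-capped tubes lie in mixer grooves, all three cassettes are in the yellow tub, and I then turned the knob a quarter turn clockwise to the green mark; hand_in returned no verdict.

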